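# Clear the bench scrap and hang up the scrap pail

## Task

Tidy this electronics bench: put the two pieces of scrap on the work mat, the finned heat-sink offcut and the broken black connector block, into the metal pail where it stands. Then hang the pail with the scrap in it on the stand's hook, by the raised middle of its handle, so that it hangs free, level and still. Keep the pail upright, and leave the circuit board, the solder reel and the jar where they are.

Things in the scene. Friction and masses are not known exactly. Their poses are not given: they have to be found in the camera images.
- pail: Loose open square pail of bare sheet metal, 130 x 130 mm outside, 55 mm high, walls 3 mm, about 0.25 kg, with a rigid fixed arched handle of 6 mm steel rod in the plane x = 0: legs at y = +-64 mm, straight top along y, centre line 115 mm above the underside, with a raised kink in the middle. Stands upright to the robot's left or right. Origin: centre of its underside; z up.
- pail_grip_a (a point): Centre of the black flat-sided grip on the handle's straight top at the pail's +y side: (0, 41, 115 mm) in the pail's frame. The grip is 18 mm wide (x), 34 mm long (y), 20 mm high. Axes as the pail's.
- pail_grip_b (a point): Centre of the equal grip on the other side of the kink: (0, -41, 115 mm) in the pail's frame.
- pail_peak (a point): Point under the handle's raised kink, (0, 0, 124 mm) in the pail's frame: here the hook's rod comes to bear. The kink reaches from y = -16 to +16 mm, its flat top is 12 mm long, the top of the rod there is at 130 mm. Axes as the pail's.
- stand: Fixed stand, on the other side from the pail: base 90 x 90 x 12 mm, 30 mm square aluminium post 251 mm high, one hook of 8 mm dark steel rod along the stand's -x (roughly towards the robot). The rod leaves the post level (its top at 232 mm), from 75 mm off the axis dips to the seat, then turns up to the tip. Origin: centre of the base's underside, on the post's axis; z up.
- hook_seat (a point): Top of the rod at the middle of the hook's 14 mm long level seat: (-105, 0, 220 mm) in the stand's frame; the rod's underside there is at 212 mm. Axes as the stand's.
- hook_tip (a point): Highest point of the hook's upturned tip: (-133, 0, 246 mm) in the stand's frame. The hook ends 137 mm from the post's axis.
- heatsink: Loose scrap: bare aluminium heat-sink offcut with fins, 42 (x) x 26 (y) x 24 (z) mm, about 30 g, solid to the touch. Origin: centre of its underside; x along the fins. Lies on the mat, left or right.
- connector: Loose scrap: broken black plastic connector block, 42 (x) x 22 (y) mm, stepped: 24 mm high from x = -21 to +3 mm, 14 mm high from there to +21 mm; about 25 g. Origin: centre of its 42 mm long underside. Lies on the mat, on the other side from the heat-sink.
- mat: Fixed flat pale-blue work mat, 320 (x) x 280 (y) x 2 mm. Origin: centre of its underside. Its top is 2 mm above the bench.
- board: Bystander: loose green circuit board with parts on it, 60 (x) x 90 (y) x 10 mm, lying on the far part of the mat. Origin: centre of its underside.
- reel: Bystander: loose metal solder reel standing on end, 56 mm in diameter, 50 mm high, beyond the mat. Origin: centre of its underside.
- jar: Bystander: loose closed white jar, 48 mm in diameter, 60 mm high, beyond the mat. Origin: centre of its underside.
Things that resemble listed ones, but are neither listed nor needed, are in the scene too. Leave any pink or red look-alike of the pail alone.

How it is judged:
By the outcome, as a careful person would: the job done as asked, in the order asked, and still so for the second after the job is handed in, with the robot touching nothing.
It also fails if it takes over 72 s, if anything falls off the work surface, if the arm or the gripper's body presses on something with over 40 N, if the wrist force passes 120 N, or if a joint passes its speed limit or range.

## Robot

A 6-joint arm with a two-finger parallel gripper is mounted at the origin on the work surface. World frame = base frame: x ahead of the robot, y to its left, z up, the work surface at z = 0. Lengths are in m, angles in rad, forces in N, time in s.
With the tool pointing down it reaches from about 0.275 to 0.875 m from the base axis. Payload 12.5 kg.
Tool frame: the origin (TCP) lies between the finger pads; the fingertips stand 17 mm ahead of it and the grasp point (between the pads) lies 2 mm behind it; z points along the fingers, y is the line along which they close (so a half turn about z gives the same grasp; the last joint's range is limited). The gripper opens to 85 mm and grips with 20 to 120 N. Pads are 22 mm wide; open, the fingers measure 114 mm over their backs; the gripper's body (76 mm by 85 mm) begins 54 mm behind the grasp point. The pads swing forward as they close: fully open they stand 13 mm farther back than shut.
Start: joints at [1.168, 0.351, 1.652, -0, 1.139, -0.085], TCP at [0.172, 0.522, 0.217] pointing down, gripper open.
Joint ranges: [-2.75, 2.75], [-0.79, 2.1], [0.01, 2.65], [-1.57, 4.71], [0.07, 3.14], [-2.87, 2.87]. Speed limits (rad/s): [2.22, 2.22, 2.79, 3.14, 3.14, 3.14].

## Interface

Orientations are given as a unit quaternion [x, y, z, w].
In Python, from rig import ctrl gives the robot as it stands.
- The arm moves only by the tool step_arm, never from a script. Its argument "series" is one flat list of numbers, 5 for each row, row after row: the closure, from -1 (fully open) to 1 (shut), then the shift along the tool's x, y, z scaled (see below), then the turn about the tool's z scaled (see below). In form: [grip, tx, ty, tz, yaw, grip, tx, ty, tz, yaw, ...]. A call has exactly 5 rows; each row shifts and turns the commanded pose from where the row before left it, along the tool's axes as they then stand; what a row does not reach is not made up. The controller multiplies each number of a shift by 0.05 m and each number of a turn by pi rad. A row lasts 1/12 s, in which the tool goes at most 41.7 mm and 7.16 degrees, less where a joint would pass 70% of its speed; a pose out of reach is approached as far as the arm can. A call with a number of a shift or a turn outside -1 to 1 is refused whole. A call with a gripper value outside its range is refused whole. The fingers move at their own pace and stop on an object; the grip force is fixed at half the most. Time passes only in rows, so rows that do not move let the fingers close, or fill a call up. It gives the time, the measured TCP pose, the force, the opening and the grip force at its end, in the units of the state.
- ctrl.get_state(): the state, without advancing time (a new reading comes with each control period).
- ctrl.snapshot(name): name is "side" or "top" or "wrist"; returns (picture, depth): 384x512x3 uint8, blue, green, red; 384x512 float32, m along the optical axis (not along the pixel's ray), 0 where there is no reading.
- ctrl.camera_info(name): a dict with "camera_matrix" (3x3 intrinsics, pixels), "R" (3x3) and "t" (3): a world point X has camera coordinates R X + t. Camera axes: x right, y down, z forward; pixel columns grow to the right and rows downward; lengths in m; the calibration is good to about 2 mm. A picture is of the moment at which its call begins: read the wrist's pose just before it. camera_info takes no time and is no camera call; for the wrist camera it gives the pose at the moment of the call.
- ctrl.job_done(): hands the job in; it is judged then, once.
Trained networks look in the newest picture that a camera, given by its name, has taken for a name from the list of things; names that differ only in an ending like _2 or _b are one class to them, and where a whole thing is asked for, a point or a joint stands for the part that bears it (a point fixed in the world has none). Each returns a list of dicts, best first, with "score" (0 to 1); they miss things now and then, are a little off and sometimes report something else, mostly with a low value. They report only what shows in the picture. A call takes as long as a camera call. They do not tell look-alikes from the thing itself.
- ctrl.boxes_of(camera, thing): "xy" ([column, row] in pixels, amid what is visible of it).
- ctrl.tip_of(camera, thing): "xy" ([column, row] in pixels: a listed point, or the origin of a listed thing).
The state is a dict: "time_s": time; "qpos": joint angles; "qd": joint speeds; "joint_efforts": joint torques, N m; "eef_pos": TCP position; "tcp_rot": TCP orientation; "contact_force": force on the tool from outside, world axes, zero at the start; "moment": the same for the moment, N m; "opening": finger opening in m; "finger_force": force on a finger pad.
Only numpy, scipy, OpenCV 4.12 (cv2) and the standard library are available. Lean on these libraries where they do the work, as an engineer would, in place of code of your own. Each camera call takes 0.05 s, during which the arm holds its last target. There are 200 camera calls.

## Working session

There is one attempt and no reset: what is moved stays moved. The work goes in short steps, Python scripts to look and compute and a tool call to move; the robot and the scene stay as the last step left them, time stands still between calls to the robot, and variables do not carry over. Pictures are saved under pics/ and viewed, at most 10 in all, crops included, and the job is handed in when it is done.

Besides the shell and the picture viewer there is one more tool, called after "Emit:" in YAML: its name, and indented under it one key for each argument. step_arm: Moves the arm, as the interface text tells. Shifts and turns lie within -1 to 1; 1 stands for 0.05 m of shift or pi rad of turn. Its arguments: {"type":"object","properties":{"series":{"type":"array","items":{"type":"number","minimum":-1,"maximum":1}}},"required":["series"]}

```bash
mkdir -p pics; cat > h.py <<'E'
import numpy as np, cv2
from rig import ctrl
from scipy.spatial.transform import Rotation as Rn
def px2w(cam,uv,d,ci=None):
    ci=ci or ctrl.camera_info(cam)
    K=np.array(ci["camera_matrix"]);R=np.array(ci["R"]);t=np.array(ci["t"])
    return R.T@(np.linalg.inv(K)@np.array([uv[0],uv[1],1.])*d-t)
def onz(cam,uv,z):
    ci=ctrl.camera_info(cam)
    a=px2w(cam,uv,0,ci);b=px2w(cam,uv,1,ci);return a+(b-a)*(z-a[2])/(b[2]-a[2])
def proj(cam,X):
    ci=ctrl.camera_info(cam);p=np.array(ci["camera_matrix"])@(np.array(ci["R"])@np.array(X)+np.array(ci["t"]));return p[:2]/p[2]
def cloud(cam,dep):
    ci=ctrl.camera_info(cam);K=np.array(ci["camera_matrix"]);R=np.array(ci["R"]);t=np.array(ci["t"])
    v,u=np.mgrid[:dep.shape[0],:dep.shape[1]]
    P=np.stack([(u-K[0,2])/K[0,0]*dep,(v-K[1,2])/K[1,1]*dep,dep],-1)
    return (P-t)@R
E
python3 - <<'E'
from h import *
np.set_printoptions(precision=4,suppress=True)
s=ctrl.get_state();print(s)
for c in("top","side"):
    im,d=ctrl.snapshot(c);cv2.imwrite(f"pics/{c}0.png",im);np.save(f"{c}0.npy",d)
    print(c,ctrl.camera_info(c))
    for th in("pail","pail_peak","pail_grip_a","stand","hook_seat","hook_tip","heatsink","connector","board","reel","jar"):
        for f in("boxes_of","tip_of"):
            try:
                for r in getattr(ctrl,f)(c,th)[:3]:
                    u,v=r["xy"];dd=d[int(v),int(u)]
                    print(c,th,f,round(r["score"],2),np.round(r["xy"],1),px2w(c,(u,v),dd) if dd>0 else None)
            except Exception as e: print(th,f,e)
E
```

```text
{'time_s': 0.0, 'qpos': array([ 1.1684,  0.3512,  1.6524, -0.    ,  1.1391, -0.0846]), 'qd': array([ 0.0005, -0.0017,  0.0017, -0.0025, -0.0012, -0.    ]), 'joint_efforts': array([ -0.0016, -50.6095, -29.1407,  -0.0001,   0.0046,   0.    ]), 'eef_pos': array([0.1717, 0.5221, 0.2168]), 'tcp_rot': array([ 0.1582,  0.9874, -0.0006, -0.0001]), 'contact_force': array([ 0.2722, -0.3734,  0.8858]), 'moment': array([0.0265, 0.045 , 0.03  ]), 'finger_force': 0.0, 'opening': 0.08543693773475669}
top {'camera_matrix': array([[483.1456,   0.    , 264.3102],
       [  0.    , 483.1456, 189.1858],
       [  0.    ,   0.    ,   1.    ]]), 'R': array([[-0.017 , -0.9998, -0.0111],
       [-0.9854,  0.0187, -0.1693],
       [ 0.1695,  0.008 , -0.9855]]), 't': array([-0.0606,  0.5592,  1.5037])}
top pail boxes_of 0.77 [360.7 264.8] [ 0.3136 -0.3759  0.0005]
top pail boxes_of 0.66 [325.7 194.3] [ 0.5454 -0.2726 -0.0012]
top pail boxes_of 0.55 [384.  141.5] [ 0.7209 -0.4747  0.0003]
top pail tip_of 0.86 [326.1 195.4] [ 0.5412 -0.2734  0.0023]
top pail tip_of 0.85 [359.1 264.8] [ 0.3136 -0.3701  0.0041]
t
[... 4249 characters left out ...]
  0.023 ]
side heatsink tip_of 0.45 [251.  162.2] [ 0.5639 -0.2504  0.1214]
side connector boxes_of 0.55 [275.8 234.8] [ 0.4558 -0.0633  0.0225]
side connector tip_of 0.48 [275.5 240.4] [ 0.4543 -0.0509  0.0127]
side board boxes_of 0.92 [215.5 252.1] [0.6122 0.0202 0.0086]
side board boxes_of 0.25 [258.7 274.8] [0.4803 0.0789 0.0183]
side board tip_of 0.74 [216.4 250.9] [0.6116 0.0131 0.0053]
side reel boxes_of 0.63 [164.9 264.2] [0.7256 0.1074 0.0375]
side reel boxes_of 0.56 [182.9 221.2] [ 0.7224 -0.0428  0.0448]
side reel tip_of 0.57 [183.7 223.7] [ 0.7257 -0.0534  0.0221]
side jar boxes_of 0.59 [164.9 260.6] [0.7222 0.1098 0.0566]
side jar tip_of 0.58 [163.8 264.6] [0.7277 0.1098 0.0383]
```

```bash
python3 - <<'E'
from h import *
a=cv2.imread("pics/top0.png")[95:315,100:430];a=cv2.resize(a,(800,533),interpolation=cv2.INTER_CUBIC);cv2.imwrite("pics/top0c.png",a)
a=cv2.imread("pics/side0.png")[90:290,150:400];a=cv2.resize(a,(750,600),interpolation=cv2.INTER_CUBIC);cv2.imwrite("pics/side0c.png",a)
E
```

```text
(no output)
```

View pics/top0c.png

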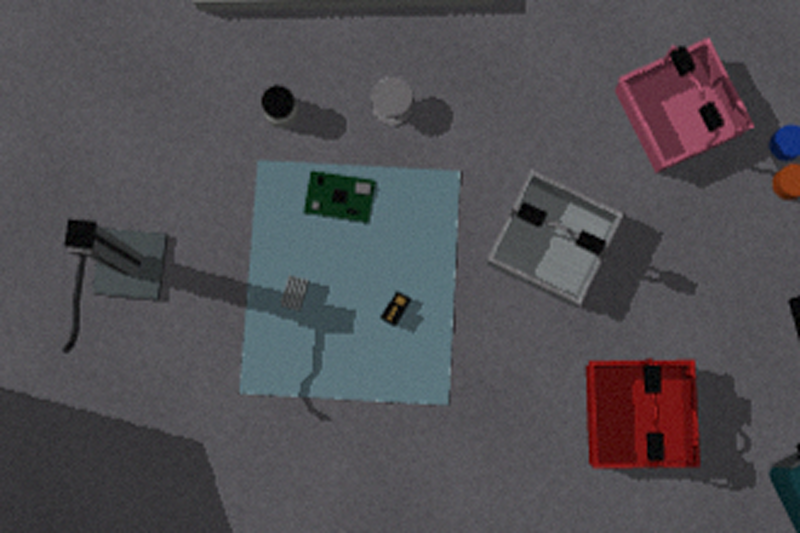

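View pics/side0c.png

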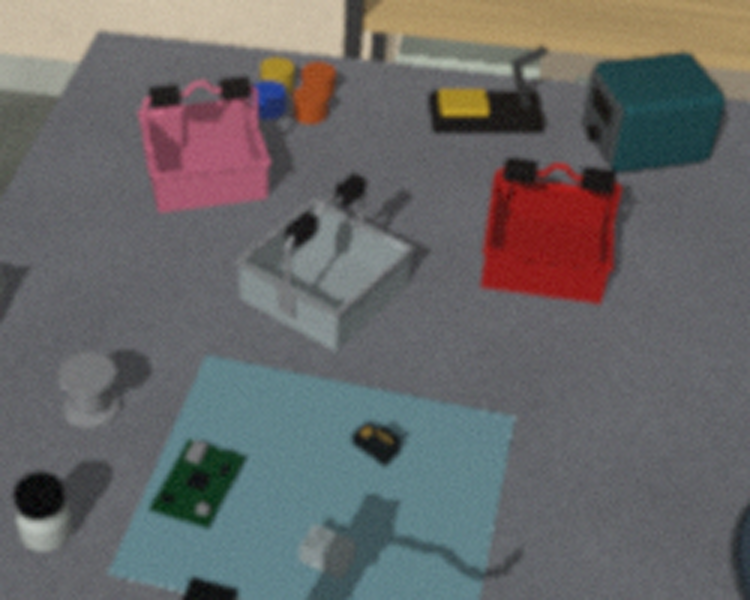

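The top picture shows three pails: a pink one at about (382,140), a red one at (361,265) and a bare metal one at (326,194). Only the metal one fits the description, and both enlarged crops confirm it. The heat-sink is at (221,216), the connector at (263,222), and the stand is at (147,203) with its hook running to (128,239). Next I measure poses.

```bash
python3 - <<'E'
from h import *
np.set_printoptions(precision=4,suppress=True)
C={c:cloud(c,np.load(c+"0.npy")) for c in("top","side")}
def sel(c,ctr,r,z0,z1):
    P=C[c];m=(np.load(c+"0.npy")>0)&(P[...,2]>z0)&(P[...,2]<z1)&(np.hypot(P[...,0]-ctr[0],P[...,1]-ctr[1])<r)
    return P[m],m
for c in C:
    for n,ctr,r,z0,z1 in(("heatsink",(.475,.078),.045,.014,.05),("connector",(.455,-.063),.045,.012,.05),("rim",(.54,-.28),.12,.04,.062),("grips",(.54,-.28),.09,.108,.14),
                         ("hook",(.43,.30),.12,.195,.26),("stand",(.51,.28),.09,.24,.26),("mat",(.6,.02),.05,.006,.03)):
        P,m=sel(c,ctr,r,z0,z1)
        if len(P)<5: print(c,n,len(P));continue
        rect=cv2.minAreaRect(P[:,:2].astype(np.float32)*1000)
        print(c,n,len(P),"mean",P.mean(0),"z95",np.percentile(P[:,2],[5,50,95]),"rect",np.round(rect[0],1),np.round(rect[1],1),round(rect[2],1))
        if n=="grips":
            _,lab,cen=cv2.kmeans(P[:,:2].astype(np.float32),2,None,(3,50,1e-6),5,cv2.KMEANS_PP_CENTERS);print("  ",cen,cen.mean(0),np.degrees(np.arctan2(*(cen[0]-cen[1])[::-1])))
        if n=="hook":
            for lo in np.arange(.30,.55,.02):
                q=P[(P[:,0]>lo)&(P[:,0]<lo+.02)]
                if len(q):print("   ",np.round(lo,2),len(q),np.median(q,0),q[:,2].max())
E
```

```text
top heatsink 76 mean [0.4784 0.0714 0.0236] z95 [0.0166 0.0244 0.0299] rect [478.9  71.5] [26.5 42. ] 73.9
top connector 84 mean [ 0.4539 -0.0633  0.0211] z95 [0.0139 0.0208 0.0282] rect [455.1 -64. ] [22.3 41.8] 59.3
top rim 338 mean [ 0.5446 -0.2795  0.0526] z95 [0.0449 0.0528 0.0586] rect [ 543.1 -276.3] [135.9 137.5] 62.6
top grips 184 mean [ 0.5418 -0.2754  0.1212] z95 [0.1121 0.1215 0.1286] rect [ 543.1 -274.5] [126.6  18.7] 62.9
   [[ 0.5589 -0.2421]
 [ 0.5249 -0.308 ]] [ 0.5419 -0.2751] 62.732983
top hook 338 mean [0.4936 0.2959 0.2356] z95 [0.2115 0.2352 0.2529] rect [464.2 299.5] [ 34.4 151.3] 85.6
    0.38 13 [0.3951 0.3086 0.2396] 0.24668742137115438
    0.4 20 [0.4105 0.3073 0.2199] 0.22790754300436464
    0.42 21 [0.4298 0.3047 0.2218] 0.2302059746951313
    0.44 23 [0.4488 0.3028 0.2306] 0.2342364163120368
    0.46 20 [0.4701 0.3006 0.2287] 0.2342581139926286
    0.48 23 [0.4916 0.2981 0.2296] 0.2367159815795069
    0.5 110 [0.5111 0.291  0.2437] 0.2566946431654895
    0.52 107 [0.5298 0.2898 0.248 ] 0.25628094763524967
    0.54 1 [0.5407 0.3081 0.2427] 0.2427192639689
[... 834 characters left out ...]
    0.38 31 [0.3955 0.3126 0.2403] 0.24517946040093613
    0.4 47 [0.4099 0.3101 0.2203] 0.2324206746112505
    0.42 47 [0.4308 0.3081 0.2195] 0.22775946782053047
    0.44 46 [0.4492 0.3057 0.2289] 0.2335848445353419
    0.46 44 [0.4705 0.3033 0.2301] 0.2332722561528606
    0.48 44 [0.4898 0.3012 0.2295] 0.23274315356139094
    0.5 259 [0.5118 0.3029 0.2403] 0.25209366296784785
    0.52 295 [0.5301 0.308  0.2477] 0.25308832147930954
    0.54 17 [0.5408 0.3069 0.2485] 0.25087908444238777
side stand 317 mean [0.5233 0.2973 0.2484] z95 [0.2413 0.2494 0.2516] rect [523.5 295.3] [34.3 36.4] 84.8
side mat 98 mean [0.613  0.0127 0.0082] z95 [0.0061 0.0078 0.0118] rect [613.3  13.5] [88.4 57.6] 77.9
```

```bash
cat >> h.py <<'E'
def plan(wps,start=None,pad=1):
    """wps: (x,y,z,tool-y angle deg,grip,max mm/row[,repeat rows]); prints rows of 5 in calls."""
    s=ctrl.get_state()
    if start is None:
        p=np.array(s["eef_pos"]);R=Rn.from_quat(s["tcp_rot"]).as_matrix();a=np.degrees(np.arctan2(R[1,1],R[0,1]))
    else: p=np.array(start[:3],float);a=start[3]
    rows=[]
    for w in wps:
        T=np.array(w[:3]);da=(w[3]-a+180)%360-180
        n=max(int(np.ceil(np.linalg.norm(T-p)*1000/w[5])),int(np.ceil(abs(da)/6.5)),1)
        for k in range(n):
            d=(T-p)/(n-k);dy=((w[3]-a+180)%360-180)/(n-k)
            r=np.radians(a);ty=np.array([np.cos(r),np.sin(r),0]);tx=np.array([-np.sin(r),np.cos(r),0])
            v=np.round([d@tx/.05,d@ty/.05,-d[2]/.05,-dy/180],3)+0.
            rows.append([w[4],*v.tolist()])
            p=p+.05*(v[0]*tx+v[1]*ty-np.array([0,0,v[2]]));a-=v[3]*180
        if len(w)>6: rows+= [[w[4],0,0,0,0]]*w[6]
    while len(rows)%5: rows.append([rows[-1][0],0,0,0,0])
    for i in range(0,len(rows),5): print("["+",".join("%g"%x for r in rows[i:i+5] for x in r)+"]")
    print("end",np.round(p,4),round(a,2))
def st():
    s=ctrl.get_state();R=Rn.from_quat(s["tcp_rot"]).as_matrix()
    print("t %.2f"%s["time_s"],np.round(s["eef_pos"],4),"ang %.2f"%np.degrees(np.arctan2(R[1,1],R[0,1])),"open %.4f F %s ff %.1f"%(s["opening"],np.round(s["contact_force"],1),s["finger_force"]))
E
python3 - <<'E'
from h import *
st();plan([(.27,.22,.2,73.9,-1,38),(.479,.072,.1,73.9,-1,38,1),(.479,.072,.021,73.9,-1,20,2)])
E
```

```text
t 2.30 [0.1718 0.5225 0.2173] ang 71.79 open 0.0851 F [ 0.4  0.4 -0.5] ff 0.0
[-1,-0.417,-0.57,0.038,-0.001,-1,-0.415,-0.572,0.039,-0.001,-1,-0.414,-0.573,0.038,-0.001,-1,-0.412,-0.574,0.039,-0.001,-1,-0.41,-0.576,0.038,-0.002]
[-1,-0.406,-0.578,0.039,-0.001,-1,-0.405,-0.579,0.038,-0.002,-1,-0.401,-0.582,0.039,-0.001,-1,-0.399,-0.583,0.038,-0.002,-1,-0.604,-0.211,0.25,0]
[-1,-0.605,-0.211,0.25,0,-1,-0.604,-0.211,0.25,0,-1,-0.605,-0.211,0.25,0,-1,-0.604,-0.211,0.25,0,-1,-0.605,-0.211,0.25,0]
[-1,-0.604,-0.212,0.25,0,-1,-0.605,-0.211,0.25,0,-1,0,0,0,0,-1,0,0,0.395,0,-1,0,0,0.395,0]
[-1,0,0,0.395,0,-1,0,0,0.395,0,-1,0,0,0,0,-1,0,0,0,0,-1,0,0,0,0]
end [0.479 0.072 0.021] 73.95
```

Emit:
step_arm:
  series: [-1,-0.42,-0.57,0.04,-0.001,-1,-0.42,-0.57,0.04,-0.001,-1,-0.41,-0.57,0.04,-0.001,-1,-0.41,-0.57,0.04,-0.001,-1,-0.41,-0.58,0.04,-0.002]

```text
time_s: 2.72
eef_pos: [0.2266, 0.3531, 0.2072]
tcp_rot: [0.149, 0.989, 0.0, 0.0]
contact_force: [1.0, 0.3, 0.8]
opening: 0.0852
finger_force: 0.0
```

Emit:
step_arm:
  series: [-1,-0.41,-0.58,0.04,-0.001,-1,-0.41,-0.58,0.04,-0.002,-1,-0.4,-0.58,0.04,-0.001,-1,-0.4,-0.58,0.04,-0.002,-1,-0.6,-0.21,0.25,0]

```text
time_s: 3.13
eef_pos: [0.2959, 0.1996, 0.1879]
tcp_rot: [0.139, 0.99, 0.001, 0.001]
contact_force: [0.8, 0.9, 0.7]
opening: 0.0853
finger_force: 0.0
```

Emit:
step_arm:
  series: [-1,-0.6,-0.21,0.25,0,-1,-0.6,-0.21,0.25,0,-1,-0.6,-0.21,0.25,0,-1,-0.6,-0.21,0.25,0,-1,-0.6,-0.21,0.25,0]

```text
time_s: 3.55
eef_pos: [0.4274, 0.1086, 0.1237]
tcp_rot: [0.14, 0.99, 0.0, 0.0]
contact_force: [0.4, 0.9, -0.1]
opening: 0.0856
finger_force: 0.0
```

Emit:
step_arm:
  series: [-1,-0.6,-0.21,0.25,0,-1,-0.6,-0.21,0.25,0,-1,0,0,0,0,-1,0,0,0,0,-1,0,0,0,0]

```text
time_s: 3.97
eef_pos: [0.4775, 0.0733, 0.0993]
tcp_rot: [0.14, 0.99, -0.0, -0.0]
contact_force: [-0.6, -0.9, -0.2]
opening: 0.0854
finger_force: 0.0
```

```bash
python3 - <<'E'
from h import *
np.set_printoptions(precision=4,suppress=True)
st()
im,d=ctrl.snapshot("wrist");cv2.imwrite("pics/w1.png",im)
P=cloud("wrist",d)
for th in("heatsink",):
    for f in("boxes_of","tip_of"):
        for r in getattr(ctrl,f)("wrist",th)[:2]: print(f,r["score"],r["xy"],onz("wrist",r["xy"],.025))
m=(d>0)&(P[...,2]>.016)&(P[...,2]<.05)&(np.hypot(P[...,0]-.479,P[...,1]-.072)<.045)
q=P[m];print(len(q),q.mean(0) if len(q) else 0,np.percentile(q[:,2],[5,50,95]));print(cv2.minAreaRect(q[:,:2].astype(np.float32)*1000))
plan([(.479,.072,.021,73.9,-1,20,2)])
E
```

```text
t 3.97 [0.4775 0.0733 0.0993] ang 73.93 open 0.0854 F [-0.6 -0.9 -0.2] ff 0.0
boxes_of 0.68 [257.2, 194.4] [0.476  0.0738 0.025 ]
tip_of 0.74 [255.2, 192.4] [0.4742 0.0728 0.025 ]
996 [0.4791 0.071  0.0259] [0.0204 0.0265 0.0276]
((480.3525695800781, 70.49066162109375), (25.820594787597656, 42.31499099731445), 73.69508361816406)
[-1,-0.009,-0.006,0.394,0,-1,-0.009,-0.007,0.394,0,-1,-0.01,-0.006,0.395,0,-1,-0.009,-0.007,0.394,0.001,-1,0,0,0,0]
[-1,0,0,0,0,-1,0,0,0,0,-1,0,0,0,0,-1,0,0,0,0,-1,0,0,0,0]
end [0.479 0.072 0.021] 73.83
```

Emit:
step_arm:
  series: [-1,-0.02,-0.01,0.39,0,-1,-0.02,-0.01,0.39,0,-1,-0.01,-0.01,0.39,0,-1,-0.01,-0.01,0.39,0,-1,0,0,0,0]

```text
time_s: 4.53
eef_pos: [0.4784, 0.0707, 0.0192]
tcp_rot: [0.139, 0.99, -0.0, -0.002]
contact_force: [-0.7, -0.6, -0.4]
opening: 0.085
finger_force: 0.0
```

Emit:
step_arm:
  series: [1,0,0,0,0,1,0,0,0,0,1,0,0,0,0,1,0,0,0,0,1,0,0,0,0]

```text
time_s: 4.95
eef_pos: [0.4807, 0.0704, 0.0221]
tcp_rot: [0.14, 0.99, 0.0, 0.001]
contact_force: [-0.4, -0.3, -0.0]
opening: 0.0253
finger_force: 0.0
```

```bash
python3 - <<'E'
from h import *
st()
plan([(.48,.071,.12,73.9,1,35),(.574,-.290,.21,62.8,1,38,2),(.574,-.29,.086,62.8,1,25,2)])
E
```

```text
t 4.95 [0.4807 0.0704 0.0221] ang 73.96 open 0.0253 F [-0.4 -0.3 -0. ] ff 0.0
[1,0.006,0.002,-0.653,0,1,0.006,0.002,-0.653,0,1,0.005,0.003,-0.653,0,1,-0.346,-0.584,-0.164,0.006,1,-0.356,-0.577,-0.164,0.006]
[1,-0.367,-0.57,-0.164,0.006,1,-0.378,-0.563,-0.163,0.005,1,-0.387,-0.557,-0.164,0.006,1,-0.397,-0.55,-0.163,0.005,1,-0.406,-0.543,-0.164,0.006]
[1,-0.416,-0.536,-0.163,0.005,1,-0.425,-0.529,-0.164,0.006,1,-0.434,-0.521,-0.163,0.005,1,-0.443,-0.514,-0.164,0.006,1,0,0,0,0]
[1,0,0,0,0,1,0,0,0.496,0,1,0,0,0.496,0,1,0,0,0.496,0,1,0,0,0.496,0]
[1,0,0,0.496,0,1,0,0,0,0,1,0,0,0,0,1,0,0,0,0,1,0,0,0,0]
end [ 0.574 -0.29   0.086] 62.8
```

Emit:
step_arm:
  series: [1,0,0,0,0,1,0,0,0,0,1,0,0,-0.65,0,1,0,0,-0.65,0,1,0,0,-0.65,0]

```text
time_s: 5.37
eef_pos: [0.4799, 0.0703, 0.1198]
tcp_rot: [0.14, 0.99, -0.0, -0.001]
contact_force: [-0.0, -0.1, 0.0]
opening: 0.0002
finger_force: 0.0
```

```bash
python3 - <<'E'
from h import *
st()
E
```

```text
t 5.37 [0.4799 0.0703 0.1198] ang 73.95 open 0.0002 F [-0.  -0.1  0. ] ff 0.0
```

```bash
python3 - <<'E'
from h import *
im,d=ctrl.snapshot("wrist");cv2.imwrite("pics/w2.png",im)
P=cloud("wrist",d)
m=(d>0)&(P[...,2]>.012)&(P[...,2]<.05)&(np.hypot(P[...,0]-.479,P[...,1]-.072)<.08)
q=P[m];print(len(q),np.percentile(q[:,2],[5,50,95]),cv2.minAreaRect(q[:,:2].astype(np.float32)*1000))
E
```

```text
1660 [0.01336544 0.02608148 0.03302419] ((484.45916748046875, 70.35237121582031), (25.91703987121582, 42.75972366333008), 73.78167724609375)
```

View pics/w2.png

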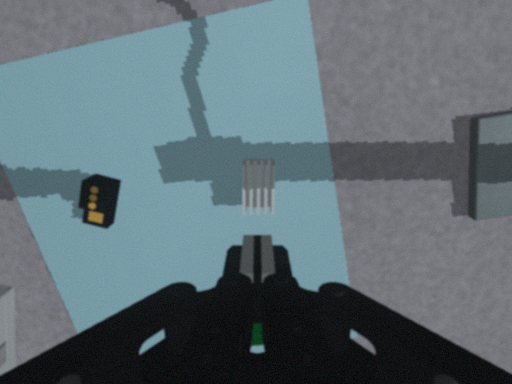

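The wrist picture shows the heat-sink untouched at (258,187), with the empty closed fingers at (258,258). So the grasp missed, and I check the wrist calibration against the tool.

```bash
python3 - <<'E'
from h import *
np.set_printoptions(precision=4,suppress=True)
s=ctrl.get_state();p=np.array(s["eef_pos"]);R=Rn.from_quat(s["tcp_rot"]).as_matrix()
for dz in(-.03,-.002,.017,.095): print(dz,proj("wrist",p+R[:,2]*dz))
im,d=ctrl.snapshot("wrist")
for v in (232,238,245,252,260,270): 
  for u in(247,268):print((u,v),d[v,u],px2w("wrist",(u,v),d[v,u]))
C={}
for c in("top","side"):
    im,d=ctrl.snapshot(c);P=cloud(c,d)
    m=(d>0)&(P[...,2]>.012)&(P[...,2]<.05)&(np.hypot(P[...,0]-.479,P[...,1]-.072)<.06);q=P[m]
    if len(q)>5:print(c,len(q),q.mean(0),cv2.minAreaRect(q[:,:2].astype(np.float32)*1000))
E
```

```text
-0.03 [258.1104 268.7525]
-0.002 [257.9551 240.9996]
0.017 [257.8749 226.6664]
0.095 [257.662  188.6003]
(247, 232) 0.30499685 [0.5302 0.0469 0.    ]
(268, 232) 0.30539513 [ 0.5358  0.0659 -0.0003]
(247, 238) 0.14753276 [0.4705 0.0687 0.1452]
(268, 238) 0.14809099 [0.4734 0.0779 0.1447]
(247, 245) 0.14142111 [0.4708 0.0688 0.1517]
(268, 245) 0.14066882 [0.473  0.0777 0.1523]
(247, 252) 0.13478225 [0.4706 0.069  0.1585]
(268, 252) 0.13469268 [0.473  0.0775 0.1586]
(247, 260) 0.12883388 [0.4709 0.0692 0.1648]
(268, 260) 0.12676905 [0.4721 0.0774 0.1667]
(247, 270) 0.120056346 [0.4701 0.0696 0.1738]
(268, 270) 0.12157492 [0.473  0.077  0.1724]
side 181 [0.48   0.0739 0.022 ] ((480.5073547363281, 71.2244873046875), (31.595775604248047, 43.787166595458984), 73.19371795654297)
```

```bash
python3 - <<'E'
from h import *
np.set_printoptions(precision=4,suppress=True)
s=ctrl.get_state();p=np.array(s["eef_pos"]);R=Rn.from_quat(s["tcp_rot"]).as_matrix()
ci=ctrl.camera_info("wrist");print("cam",-np.array(ci["R"]).T@ci["t"],"axis",np.array(ci["R"])[2],ci["camera_matrix"][0][0],R[:,0],p)
for x in(-.011,.011):
  for z in (-.025,.0,.017):
    X=p+R@[x,0,z];print(x,z,proj("wrist",X),(np.array(ci["R"])@X+ci["t"])[2])
im,d=ctrl.snapshot("side");cv2.imwrite("pics/s2.png",cv2.resize(im[170:310,190:330],(600,600),interpolation=cv2.INTER_CUBIC))
print(proj("side",p),proj("side",p+[0,0,-.017]))
P=cloud("side",d);m=(d>0)&(np.hypot(P[...,0]-p[0],P[...,1]-p[1])<.03)&(P[...,2]>.05);q=P[m];print(q[:,2].min(),np.sort(q[:,2])[:5])
E
```

```text
cam [0.4084 0.0904 0.2761] axis [ 0.2821 -0.0808 -0.956 ] 323.1295932280659 [-0.961   0.2765 -0.0014] [0.4806 0.0704 0.1193]
-0.011 -0.025 [258.0212 284.0085] 0.15119588237922246
-0.011 0.0 [257.8983 257.8712] 0.17510586559559202
-0.011 0.017 [257.8323 243.8286] 0.19136465418272333
0.011 -0.025 [258.1422 241.1614] 0.14477051441407984
0.011 0.0 [257.9975 220.1019] 0.1686804976304494
0.011 0.017 [257.9205 208.8919] 0.1849392862175807
[260.147  247.7288] [259.9724 252.0615]
0.13293604962597727 [0.1329 0.1346 0.1387 0.1397 0.14  ]
```

View pics/s2.png

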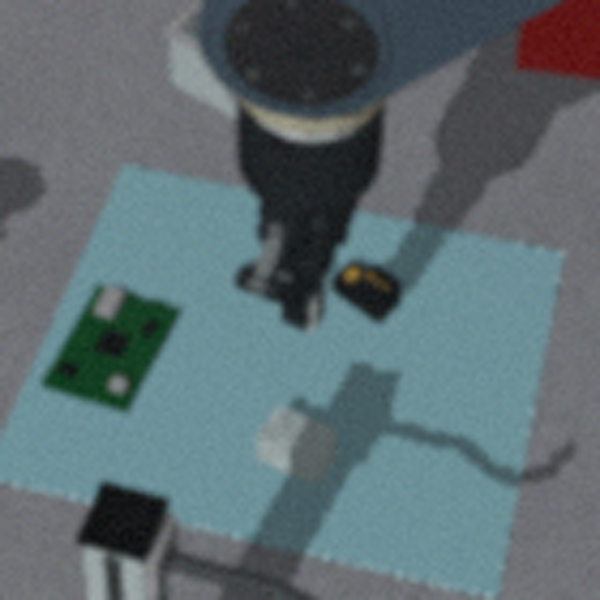

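The side crop shows closed fingertips ending near crop (300,325), higher than the stated tool length would put them. The wrist depth agrees: the tips sit about 25 mm behind the reported TCP, not 17 mm ahead. I measure this exactly.

```bash
python3 - <<'E'
from h import *
np.set_printoptions(precision=4,suppress=True)
s=ctrl.get_state();p=np.array(s["eef_pos"]);R=Rn.from_quat(s["tcp_rot"]).as_matrix()
for c in("wrist","side","top"):
    im,d=ctrl.snapshot(c);P=cloud(c,d);T=(P-p)@R
    m=(d>0)&(np.abs(T[...,0])<.03)&(np.abs(T[...,1])<.06)&(T[...,2]<.04)&(T[...,2]>-.06)
    q=T[m];q=q[np.argsort(-q[:,2])]
    print(c,len(q));print(q[:12] if c!="wrist" else q[::40][:25])
E
```

```text
wrist 3592
[[ 0.0107 -0.0063 -0.0167]
 [ 0.0113  0.0008 -0.0191]
 [ 0.0073  0.0064 -0.0203]
 [ 0.0118  0.0035 -0.0212]
 [ 0.0072  0.0072 -0.0221]
 [ 0.0115 -0.006  -0.0227]
 [ 0.0073 -0.0129 -0.0234]
 [ 0.0112 -0.0015 -0.0242]
 [ 0.0116 -0.0006 -0.0249]
 [ 0.0074  0.0111 -0.0255]
 [ 0.0112 -0.0041 -0.0263]
 [ 0.0076  0.0105 -0.0269]
 [ 0.0065 -0.0099 -0.0275]
 [ 0.0074  0.0117 -0.0282]
 [ 0.011  -0.0015 -0.0287]
 [ 0.0108 -0.0015 -0.0293]
 [ 0.0111 -0.0067 -0.0299]
 [ 0.0114 -0.004  -0.0306]
 [ 0.0113 -0.0006 -0.0313]
 [ 0.0116 -0.0036 -0.0318]
 [ 0.011  -0.0053 -0.0325]
 [ 0.007  -0.01   -0.0331]
 [ 0.0074  0.0121 -0.0336]
 [ 0.0071 -0.0137 -0.0341]
 [ 0.0069 -0.0103 -0.0345]]
side 79
[[ 0.0064  0.0049 -0.0128]
 [ 0.0113 -0.0016 -0.016 ]
 [ 0.0099  0.0068 -0.0167]
 [ 0.0113  0.0041 -0.0184]
 [ 0.004   0.0115 -0.0186]
 [ 0.0123 -0.005  -0.0206]
 [-0.0065  0.0121 -0.021 ]
 [ 0.0101  0.0074 -0.0213]
 [ 0.0087  0.0047 -0.0214]
 [ 0.0015  0.012  -0.0214]
 [ 0.008   0.0088 -0.0217]
 [ 0.0119 -0.     -0.0218]]
top 0
[]
```

The tips measure 17 mm behind the reported TCP, a 34 mm offset from the text, so I shift every height down by 34 mm. Retrying with the fingers open.

Emit:
step_arm:
  series: [-1,0,0,0,0,-1,0,0,0,0,-1,0,0,0,0,-1,0,0,0,0,-1,0,0,0.4,0]

```text
time_s: 6.18
eef_pos: [0.4823, 0.0705, 0.101]
tcp_rot: [0.14, 0.99, 0.0, 0.003]
contact_force: [1.4, 0.1, 0.8]
opening: 0.0605
finger_force: 0.0
```

Emit:
step_arm:
  series: [-1,0,0,0.4,0,-1,0,0,0.4,0,-1,0,0,0.4,0,-1,0,0,0.4,0,-1,0,0,0.2,0]

```text
time_s: 6.6
eef_pos: [0.4794, 0.0703, 0.0069]
tcp_rot: [0.14, 0.99, -0.0, -0.001]
contact_force: [-0.3, -0.3, 0.5]
opening: 0.0855
finger_force: 0.0
```

Emit:
step_arm:
  series: [-1,0,0,0.2,0,-1,0,0,0.15,0,-1,0,0,0,0,1,0,0,0,0,1,0,0,0,0]

```text
time_s: 7.02
eef_pos: [0.4809, 0.0704, -0.008]
tcp_rot: [0.14, 0.99, 0.0, 0.001]
contact_force: [-0.9, 0.1, -0.4]
opening: 0.0636
finger_force: 0.0
```

Emit:
step_arm:
  series: [1,0,0,0,0,1,0,0,0,0,1,0,0,0,0,1,0,0,0,0,1,0,0,0,0]

```text
time_s: 7.43
eef_pos: [0.4807, 0.0704, -0.0081]
tcp_rot: [0.14, 0.99, 0.0, 0.0]
contact_force: [-1.4, 0.3, 7.3]
opening: 0.0245
finger_force: 59.8
```

Emit:
step_arm:
  series: [1,0,0,-0.5,0,1,0,0,-0.65,0,1,0,0,-0.65,0,1,0,0,-0.65,0,1,0,0,0,0]

```text
time_s: 7.85
eef_pos: [0.4832, 0.0705, 0.1193]
tcp_rot: [0.14, 0.99, 0.001, 0.004]
contact_force: [1.7, 0.1, -0.1]
opening: 0.0247
finger_force: 59.0
```

```bash
python3 - <<'E'
from h import *
st()
im,d=ctrl.snapshot("wrist")
s=ctrl.get_state();p=np.array(s["eef_pos"]);R=Rn.from_quat(s["tcp_rot"]).as_matrix()
P=cloud("wrist",d);T=(P-p)@R
m=(d>0)&(np.abs(T[...,0])<.04)&(np.abs(T[...,1])<.012)&(T[...,2]<.04)&(T[...,2]>-.06);q=T[m]
if len(q): print("held",len(q),np.percentile(q,[1,50,99],axis=0).round(4))
cv2.imwrite("pics/w3.png",im[150:384])
plan([(.574,-.290,.18,62.8,1,38,2),(.574,-.29,.052,62.8,1,25,2)])
E
```

```text
t 7.85 [0.4832 0.0705 0.1193] ang 73.96 open 0.0247 F [ 1.7  0.1 -0.1] ff 59.0
held 5491 [[-0.0205 -0.0118 -0.05  ]
 [ 0.0039  0.0004 -0.0288]
 [ 0.0212  0.0118 -0.0125]]
[1,-0.376,-0.642,-0.127,0.006,1,-0.388,-0.635,-0.127,0.006,1,-0.4,-0.627,-0.127,0.006,1,-0.412,-0.62,-0.127,0.006,1,-0.423,-0.612,-0.126,0.006]
[1,-0.435,-0.604,-0.127,0.006,1,-0.446,-0.595,-0.126,0.006,1,-0.457,-0.587,-0.127,0.007,1,-0.47,-0.577,-0.126,0.006,1,-0.48,-0.567,-0.127,0.007]
[1,0,0,0,0,1,0,0,0,0,1,0,0,0.427,0,1,0,0,0.427,0,1,0,0,0.427,0]
[1,0,0,0.426,0,1,0,0,0.427,0,1,0,0,0.426,0,1,0,0,0,0,1,0,0,0,0]
end [ 0.574 -0.29   0.052] 62.79
```

View pics/w3.png

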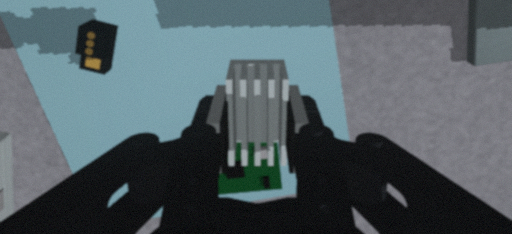

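The heat-sink is held between the pads at (258,110), with its underside 12 mm behind the TCP. Carrying it to the pail.

Emit:
step_arm:
  series: [1,-0.38,-0.64,-0.13,0.006,1,-0.39,-0.635,-0.13,0.006,1,-0.4,-0.63,-0.13,0.006,1,-0.41,-0.62,-0.13,0.006,1,-0.42,-0.61,-0.13,0.006]

```text
time_s: 8.32
eef_pos: [0.526, -0.1115, 0.1455]
tcp_rot: [0.187, 0.982, 0.0, -0.001]
contact_force: [1.0, 0.5, -0.3]
opening: 0.0248
finger_force: 59.1
```

Emit:
step_arm:
  series: [1,-0.435,-0.6,-0.13,0.006,1,-0.45,-0.595,-0.13,0.006,1,-0.46,-0.59,-0.13,0.007,1,-0.47,-0.58,-0.13,0.006,1,-0.48,-0.57,-0.13,0.007]

```text
time_s: 8.73
eef_pos: [0.5722, -0.2921, 0.1776]
tcp_rot: [0.236, 0.972, 0.0, -0.001]
contact_force: [0.5, 0.7, 1.3]
opening: 0.0248
finger_force: 59.1
```

Emit:
step_arm:
  series: [1,0,0,0,0,1,0,0,0,0,1,0,0,0,0,1,0,0,0,0,1,0,0,0,0]

```text
time_s: 9.15
eef_pos: [0.5724, -0.2891, 0.1784]
tcp_rot: [0.235, 0.972, 0.0, -0.0]
contact_force: [0.1, 0.3, -0.6]
opening: 0.0251
finger_force: 59.1
```

```bash
python3 - <<'E'
from h import *
np.set_printoptions(precision=4,suppress=True)
st()
im,d=ctrl.snapshot("wrist");P=cloud("wrist",d)
m=(d>0)&(P[...,2]>.105)&(P[...,2]<.135)&(np.hypot(P[...,0]-.543,P[...,1]+.274)<.08);q=P[m]
print(len(q))
if len(q)>20: print(q.mean(0),np.percentile(q[:,2],[5,50,95]),cv2.minAreaRect(q[:,:2].astype(np.float32)*1000))
m=(d>0)&(P[...,2]>.045)&(P[...,2]<.06)&(np.hypot(P[...,0]-.543,P[...,1]+.274)<.11);q=P[m];print("rim",len(q),cv2.minAreaRect(q[:,:2].astype(np.float32)*1000))
plan([(.574,-.29,.05,62.8,1,25,2)])
E
```

```text
t 9.15 [ 0.5724 -0.2891  0.1784] ang 62.87 open 0.0251 F [ 0.1  0.3 -0.6] ff 59.1
3830
[ 0.5433 -0.2771  0.1238] [0.1133 0.1252 0.129 ] ((544.5394897460938, -277.50634765625), (132.40090942382812, 18.450637817382812), 62.70915222167969)
rim 4427 ((544.4986572265625, -277.8279113769531), (136.36207580566406, 136.1627655029297), 62.584503173828125)
[1,-0.006,0,0.429,0,1,-0.005,0,0.428,0,1,-0.006,0,0.429,0,1,-0.005,0,0.428,0,1,-0.006,0.001,0.429,0]
[1,-0.005,0,0.428,0,1,0,0,0,0,1,0,0,0,0,1,0,0,0,0,1,0,0,0,0]
end [ 0.574 -0.29   0.05 ] 62.86
```

Emit:
step_arm:
  series: [1,-0.02,-0.01,0.43,0,1,-0.02,-0.01,0.43,0,1,-0.02,-0.01,0.43,0,1,-0.02,0,0.43,0,1,-0.01,0,0.43,0]

```text
time_s: 9.62
eef_pos: [0.576, -0.2931, 0.0704]
tcp_rot: [0.235, 0.972, -0.0, 0.0]
contact_force: [0.4, 0.7, -0.2]
opening: 0.0248
finger_force: 59.1
```

Emit:
step_arm:
  series: [1,0,0,0.43,0,1,0,0,0,0,1,0,0,0,0,1,0,0,0,0,-0.3,0,0,0,0]

```text
time_s: 10.03
eef_pos: [0.5767, -0.2941, 0.0516]
tcp_rot: [0.235, 0.972, -0.0, 0.001]
contact_force: [-0.1, 0.0, 0.4]
opening: 0.0359
finger_force: 0.0
```

Emit:
step_arm:
  series: [-0.3,0,0,0,0,-0.3,0,0,0,0,-0.3,0,0,0,0,-0.3,0,0,-0.5,0,-0.3,0,0,-0.7,0]

```text
time_s: 10.45
eef_pos: [0.5743, -0.2929, 0.1078]
tcp_rot: [0.235, 0.972, 0.001, -0.003]
contact_force: [0.5, -0.1, 0.5]
opening: 0.056
finger_force: 0.0
```

```bash
python3 - <<'E'
from h import *
np.set_printoptions(precision=4,suppress=True)
st()
im,d=ctrl.snapshot("wrist");P=cloud("wrist",d)
o=np.array([.5445,-.2765]);ux=np.array([.889,-.458]);uy=np.array([.458,.889])
X=(P[...,:2]-o)@ux;Y=(P[...,:2]-o)@uy
m=(d>0)&(abs(X)<.06)&(abs(Y)<.06)&(P[...,2]>.014)&(P[...,2]<.06);print("in pail",m.sum(),X[m].mean(),Y[m].mean(),np.percentile(P[m][:,2],[5,50,95]))
plan([(.574,-.29,.17,62.7,-.5,30),(.456,-.063,.12,59.5,-1,38,2),(.456,-.063,-.0085,59.5,-1,25,2)])
E
```

```text
t 10.45 [ 0.5743 -0.2929  0.1078] ang 62.78 open 0.0560 F [ 0.5 -0.1  0.5] ff 0.0
in pail 2518 -0.006073655858922793 -0.00043623815158172984 [0.0145 0.0356 0.0556]
[-0.5,0.058,0.027,-0.529,0,-0.5,0.057,0.026,-0.528,0.001,-1,0.598,0.421,0.143,0.002,-1,0.6,0.417,0.143,0.003,-1,0.604,0.411,0.143,0.002]
[-1,0.607,0.408,0.143,0.003,-1,0.611,0.402,0.143,0.002,-1,0.613,0.398,0.142,0.003,-1,0.617,0.392,0.143,0.002,-1,0,0,0,0]
[-1,0,0,0,0,-1,0,0,0.428,0,-1,0,0,0.428,0,-1,0,0,0.428,0,-1,0,0,0.429,0]
[-1,0,0,0.428,0,-1,0,0,0.429,0,-1,0,0,0,0,-1,0,0,0,0,-1,0,0,0,0]
end [ 0.456  -0.063  -0.0085] 59.55
```

Emit:
step_arm:
  series: [-0.5,0,0,-0.53,0,-0.5,0,0,-0.53,0.001,-1,0.61,0.43,0.14,0.002,-1,0.61,0.42,0.14,0.003,-1,0.61,0.42,0.14,0.002]

```text
time_s: 10.92
eef_pos: [0.5239, -0.1941, 0.1421]
tcp_rot: [0.248, 0.969, -0.0, 0.001]
contact_force: [1.1, -0.5, -0.3]
opening: 0.0855
finger_force: 0.0
```

Emit:
step_arm:
  series: [-1,0.62,0.41,0.14,0.003,-1,0.62,0.41,0.14,0.002,-1,0.62,0.4,0.14,0.003,-1,0.63,0.4,0.14,0.002,-1,0,0,0,0]

```text
time_s: 11.33
eef_pos: [0.452, -0.0592, 0.1127]
tcp_rot: [0.262, 0.965, 0.0, -0.002]
contact_force: [0.8, -1.2, 0.1]
opening: 0.0855
finger_force: 0.0
```

Emit:
step_arm:
  series: [-1,0,0,0,0,-1,0,0,0,0,-1,0,0,0,0,-1,0,0,0,0,-1,0,0,0,0]

```text
time_s: 11.75
eef_pos: [0.4562, -0.064, 0.1139]
tcp_rot: [0.263, 0.965, -0.0, 0.0]
contact_force: [-1.1, -0.5, 0.4]
opening: 0.0856
finger_force: 0.0
```

```bash
python3 - <<'E'
from h import *
np.set_printoptions(precision=4,suppress=True)
st()
im,d=ctrl.snapshot("wrist");P=cloud("wrist",d)
m=(d>0)&(P[...,2]>.01)&(P[...,2]<.05)&(np.hypot(P[...,0]-.455,P[...,1]+.063)<.045)
q=P[m];print(len(q),np.percentile(q[:,2],[5,50,95]),cv2.minAreaRect(q[:,:2].astype(np.float32)*1000),"tall",q[q[:,2]>.021].mean(0))
im,d=ctrl.snapshot("side")
P=cloud("side",d);o=np.array([.5445,-.2765]);ux=np.array([.889,-.458]);uy=np.array([.458,.889])
X=(P[...,:2]-o)@ux;Y=(P[...,:2]-o)@uy
for c in("side","top"):
    im,d=ctrl.snapshot(c);P=cloud(c,d);X=(P[...,:2]-o)@ux;Y=(P[...,:2]-o)@uy
    m=(d>0)&(abs(X)<.055)&(abs(Y)<.055)&(P[...,2]>.013)&(P[...,2]<.045);print(c,m.sum(),np.median(X[m]),np.median(Y[m]),np.percentile(P[m][:,2],[5,50,95]))
    cv2.imwrite(f"pics/{c}4.png",im)
E
```

```text
t 11.75 [ 0.4562 -0.064   0.1139] ang 59.49 open 0.0856 F [-1.1 -0.5  0.4] ff 0.0
1401 [0.0155 0.0257 0.0274] ((456.92254638671875, -65.63179779052734), (21.93021011352539, 42.76359176635742), 58.39693069458008) tall [ 0.4485 -0.0605  0.0263]
side 84 0.030698264783655622 0.0030081748591930515 [0.0155 0.0233 0.0278]
top 55 0.038696304631991155 -0.0009761132901524854 [0.0148 0.0238 0.0297]
```

Emit:
step_arm:
  series: [-1,0.02,-0.01,0.45,0.003,-1,0.02,0,0.45,0.003,-1,0,0,0.45,0,-1,0,0,0.45,0,-1,0,0,0.35,0]

```text
time_s: 12.37
eef_pos: [0.4534, -0.0627, 0.0048]
tcp_rot: [0.272, 0.962, -0.0, -0.0]
contact_force: [-1.1, 0.7, -0.2]
opening: 0.0854
finger_force: 0.0
```

Emit:
step_arm:
  series: [-1,0,0,0.2,0,-1,0,0,0.09,0,-1,0,0,0,0,1,0,0,0,0,1,0,0,0,0]

```text
time_s: 12.78
eef_pos: [0.4544, -0.0628, -0.0073]
tcp_rot: [0.272, 0.962, 0.0, 0.001]
contact_force: [-0.2, 0.2, -0.4]
opening: 0.0638
finger_force: 0.0
```

Emit:
step_arm:
  series: [1,0,0,0,0,1,0,0,0,0,1,0,0,0,0,1,0,0,0,0,1,0,0,0,0]

```text
time_s: 13.2
eef_pos: [0.4541, -0.0627, -0.0076]
tcp_rot: [0.272, 0.962, 0.0, 0.0]
contact_force: [-1.8, 0.0, 8.8]
opening: 0.0206
finger_force: 59.4
```

Emit:
step_arm:
  series: [1,0,0,-0.5,0,1,0,0,-0.65,0,1,0,0,-0.65,0,1,0,0,-0.65,0,1,0,0,0,0]

```text
time_s: 13.62
eef_pos: [0.4564, -0.0633, 0.1196]
tcp_rot: [0.272, 0.962, 0.0, 0.004]
contact_force: [0.7, -0.0, -0.1]
opening: 0.0208
finger_force: 58.8
```

```bash
python3 - <<'E'
from h import *
st()
im,d=ctrl.snapshot("wrist")
s=ctrl.get_state();p=np.array(s["eef_pos"]);R=Rn.from_quat(s["tcp_rot"]).as_matrix()
P=cloud("wrist",d);T=(P-p)@R
m=(d>0)&(np.abs(T[...,0])<.04)&(np.abs(T[...,1])<.01)&(T[...,2]<.04)&(T[...,2]>-.06);q=T[m]
if len(q): print("held",len(q),np.percentile(q,[1,50,99],axis=0).round(4))
plan([(.5135,-.2605,.18,62.7,1,38,2),(.5135,-.2605,.05,62.7,1,25,2)])
E
```

```text
t 13.62 [ 0.4564 -0.0633  0.1196] ang 58.48 open 0.0208 F [ 0.7 -0.  -0.1] ff 58.8
held 4324 [[-0.0243 -0.0097 -0.0513]
 [ 0.0056  0.0007 -0.0335]
 [ 0.0174  0.0099 -0.0116]]
[1,-0.509,-0.46,-0.21,-0.004,1,-0.503,-0.466,-0.21,-0.004,1,-0.498,-0.473,-0.209,-0.004,1,-0.491,-0.479,-0.21,-0.004,1,-0.486,-0.485,-0.209,-0.004]
[1,-0.479,-0.49,-0.21,-0.003,1,0,0,0,0,1,0,0,0,0,1,0,0,0.433,0,1,0,0,0.433,0]
[1,0,0,0.434,0,1,0,0,0.433,0,1,0,0,0.434,0,1,0,0,0.433,0,1,0,0,0,0]
[1,0,0,0,0,1,0,0,0,0,1,0,0,0,0,1,0,0,0,0,1,0,0,0,0]
end [ 0.5135 -0.2605  0.05  ] 62.62
```

Emit:
step_arm:
  series: [1,-0.5,-0.46,-0.21,-0.004,1,-0.49,-0.465,-0.21,-0.004,1,-0.49,-0.47,-0.21,-0.004,1,-0.48,-0.48,-0.21,-0.004,1,-0.48,-0.485,-0.21,-0.004]

```text
time_s: 14.08
eef_pos: [0.4999, -0.2274, 0.1662]
tcp_rot: [0.241, 0.971, 0.0, -0.001]
contact_force: [0.6, 0.9, -1.1]
opening: 0.0206
finger_force: 58.9
```

Emit:
step_arm:
  series: [1,-0.47,-0.49,-0.21,-0.003,1,0,0,0,0,1,0,0,0,0,1,0,0,0,0,1,0,0,0,0]

```text
time_s: 14.5
eef_pos: [0.5089, -0.2575, 0.1763]
tcp_rot: [0.236, 0.972, 0.0, -0.001]
contact_force: [-0.2, 0.0, -0.7]
opening: 0.0207
finger_force: 58.9
```

```bash
python3 - <<'E'
from h import *
st()
im,d=ctrl.snapshot("wrist");P=cloud("wrist",d)
m=(d>0)&(P[...,2]>.105)&(P[...,2]<.135)&(np.hypot(P[...,0]-.543,P[...,1]+.274)<.08);q=P[m]
print(len(q))
if len(q)>20: print(cv2.minAreaRect(q[:,:2].astype(np.float32)*1000))
plan([(.5107,-.259,.05,62.7,1,25,2)])
E
```

```text
t 14.50 [ 0.5089 -0.2575  0.1763] ang 62.65 open 0.0207 F [-0.2  0.  -0.7] ff 58.9
1847
((544.0338134765625, -277.2804870605469), (132.0221710205078, 18.770549774169922), 62.94321060180664)
[1,-0.007,-0.002,0.422,0,1,-0.007,-0.002,0.422,0,1,-0.007,-0.002,0.422,0,1,-0.007,-0.002,0.422,0,1,-0.008,-0.002,0.421,0]
[1,-0.007,-0.002,0.422,0,1,0,0,0,0,1,0,0,0,0,1,0,0,0,0,1,0,0,0,0]
end [ 0.5107 -0.259   0.05  ] 62.66
```

Emit:
step_arm:
  series: [1,-0.01,0,0.42,0,1,-0.01,0,0.42,0,1,-0.01,0,0.42,0,1,-0.01,0,0.42,0,1,0,0,0.42,0]

```text
time_s: 14.97
eef_pos: [0.5111, -0.2585, 0.0712]
tcp_rot: [0.236, 0.972, 0.0, -0.0]
contact_force: [-0.6, -0.1, 0.4]
opening: 0.0208
finger_force: 58.9
```

Emit:
step_arm:
  series: [1,0,0,0.42,0,1,0,0,0,0,1,0,0,0,0,1,0,0,0,0,-0.3,0,0,0,0]

```text
time_s: 15.38
eef_pos: [0.512, -0.2597, 0.0527]
tcp_rot: [0.237, 0.972, -0.0, 0.001]
contact_force: [-0.3, -0.4, 0.2]
opening: 0.0314
finger_force: 0.0
```

Emit:
step_arm:
  series: [-0.3,0,0,0,0,-0.3,0,0,0,0,-0.3,0,0,0,0,-0.3,0,0,-0.5,0,-0.3,0,0,-0.7,0]

```text
time_s: 15.8
eef_pos: [0.5097, -0.2587, 0.1097]
tcp_rot: [0.237, 0.972, 0.001, -0.003]
contact_force: [-0.1, -0.1, -0.1]
opening: 0.0554
finger_force: 0.0
```

Emit:
step_arm:
  series: [-0.5,0,0,-0.7,0,-0.5,0,0,-0.5,0,-1,0,0,0,0,-1,0,0,0,0,-1,0,0,0,0]

```text
time_s: 16.22
eef_pos: [0.5109, -0.2593, 0.1706]
tcp_rot: [0.237, 0.972, 0.0, -0.0]
contact_force: [0.7, 0.7, -0.7]
opening: 0.0853
finger_force: 0.0
```

```bash
python3 - <<'E'
from h import *
st()
plan([(.48,-.22,.17,-27.2,-1,25,2)])
E
```

```text
t 16.22 [ 0.5109 -0.2593  0.1706] ang 62.61 open 0.0853 F [ 0.7  0.7 -0.7] ff 0.0
[-1,0.065,0.03,0.001,0.036,-1,0.068,0.022,0.001,0.036,-1,0.07,0.014,0.001,0.036,-1,0.071,0.006,0.001,0.036,-1,0.071,-0.002,0.001,0.035]
[-1,0.071,-0.01,0.001,0.036,-1,0.069,-0.017,0.001,0.035,-1,0.067,-0.025,0.001,0.036,-1,0.064,-0.032,0.001,0.035,-1,0.06,-0.039,0,0.036]
[-1,0.055,-0.046,0.001,0.035,-1,0.049,-0.051,0,0.036,-1,0.043,-0.057,0.001,0.035,-1,0.037,-0.061,0,0.036,-1,0,0,0,0]
[-1,0,0,0,0,-1,0,0,0,0,-1,0,0,0,0,-1,0,0,0,0,-1,0,0,0,0]
end [ 0.48 -0.22  0.17] -27.21
```

Emit:
step_arm:
  series: [-1,0,0,0,0.036,-1,0,0,0,0.036,-1,0,0,0,0.036,-1,0,0,0,0.036,-1,0,0,0,0.036]

```text
time_s: 16.63
eef_pos: [0.5106, -0.2591, 0.1696]
tcp_rot: [0.501, 0.866, 0.0, -0.001]
contact_force: [0.7, 0.0, -0.2]
opening: 0.0857
finger_force: 0.0
```

Emit:
step_arm:
  series: [-1,0,0,0,0.036,-1,0,0,0,0.036,-1,0,0,0,0.036,-1,0,0,0,0.036,-1,0,0,0,0.036]

```text
time_s: 17.05
eef_pos: [0.5106, -0.2592, 0.1695]
tcp_rot: [0.722, 0.691, -0.0, -0.001]
contact_force: [0.6, 0.1, 0.5]
opening: 0.0854
finger_force: 0.0
```

Emit:
step_arm:
  series: [-1,0,0,0,0.036,-1,0,0,0,0.036,-1,0,0,0,0.036,-1,0,0,0,0.031,-1,-0.41,0.38,0,0]

```text
time_s: 17.47
eef_pos: [0.5177, -0.2834, 0.1696]
tcp_rot: [0.855, 0.519, -0.001, -0.002]
contact_force: [-0.0, 0.3, -0.0]
opening: 0.0856
finger_force: 0.0
```

Emit:
step_arm:
  series: [-1,-0.41,0.38,0,0,-1,0,0,0,0,-1,0,0,0,0,-1,0,0,0,0,-1,0,0,0,0]

```text
time_s: 17.88
eef_pos: [0.5259, -0.3124, 0.1705]
tcp_rot: [0.853, 0.521, -0.0, -0.001]
contact_force: [-0.5, -0.2, -0.1]
opening: 0.0855
finger_force: 0.0
```

```bash
python3 - <<'E'
from h import *
np.set_printoptions(precision=4,suppress=True)
st()
for c in("wrist","top","side"):
    im,d=ctrl.snapshot(c);P=cloud(c,d);cv2.imwrite(f"pics/{c}5.png",im)
    m=(d>0)&(P[...,2]>.105)&(P[...,2]<.135)&(np.hypot(P[...,0]-.5445,P[...,1]+.277)<.08);q=P[m]
    if len(q)>20: print(c,len(q),q.mean(0),cv2.minAreaRect(q[:,:2].astype(np.float32)*1000))
    m=m&(np.hypot(P[...,0]-.5257,P[...,1]+.3132)<.028)&(P[...,2]>.115);q=P[m]
    if len(q)>20: print(" b",len(q),q.mean(0),np.percentile(q[:,2],[50,90]),cv2.minAreaRect(q[:,:2].astype(np.float32)*1000))
E
```

```text
t 17.88 [ 0.5259 -0.3124  0.1705] ang -27.18 open 0.0855 F [-0.5 -0.2 -0.1] ff 0.0
wrist 3979 [ 0.5474 -0.2712  0.1247] ((544.18359375, -277.3584289550781), (132.71875, 18.000017166137695), 62.74874496459961)
 b 1480 [ 0.5272 -0.3104  0.1246] [0.1255 0.1264] ((527.07177734375, -310.8076171875), (50.41326904296875, 17.84213638305664), 62.668907165527344)
top 79 [ 0.5614 -0.2374  0.1207] ((563.95947265625, -235.50157165527344), (41.140411376953125, 19.763381958007812), 62.48341751098633)
side 186 [ 0.5446 -0.2686  0.119 ] ((544.9562377929688, -272.36712646484375), (121.75360870361328, 20.745317459106445), 62.1569938659668)
 b 56 [ 0.5253 -0.3083  0.1213] [0.122  0.1237] ((525.8497314453125, -307.63330078125), (41.6210823059082, 19.075082778930664), 66.8333511352539)
```

View pics/wrist5.png

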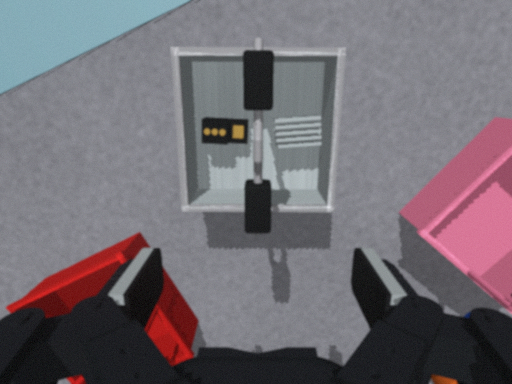

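Both scraps lie in the pail, the connector at (225,131) and the heat-sink at (298,131), one on each side of the handle. Grip b is at (258,205). I grasp it now.

Emit:
step_arm:
  series: [-1,-0.015,0,0.4,0,-1,-0.015,0,0.4,0,-1,0,0,0.4,0,-1,0,0,0.4,0,-1,0,0,0.27,0]

```text
time_s: 18.45
eef_pos: [0.5251, -0.3139, 0.0761]
tcp_rot: [0.853, 0.521, -0.0, -0.001]
contact_force: [-0.2, -0.4, 0.2]
opening: 0.0851
finger_force: 0.0
```

Emit:
step_arm:
  series: [-1,0,0,0,0,-1,0,0,0,0,1,0,0,0,0,1,0,0,0,0,1,0,0,0,0]

```text
time_s: 18.87
eef_pos: [0.5261, -0.315, 0.0789]
tcp_rot: [0.854, 0.521, 0.0, 0.001]
contact_force: [-0.8, -0.1, -0.2]
opening: 0.0515
finger_force: 0.0
```

Emit:
step_arm:
  series: [1,0,0,0,0,1,0,0,0,0,1,0,0,0,0,1,0,0,0,0,1,0,0,0,0]

```text
time_s: 19.28
eef_pos: [0.5256, -0.3147, 0.0781]
tcp_rot: [0.854, 0.521, -0.0, -0.0]
contact_force: [-2.3, 2.2, 5.1]
opening: 0.0174
finger_force: 60.2
```

```bash
python3 - <<'E'
from h import *
st()
E
```

```text
t 19.28 [ 0.5256 -0.3147  0.0781] ang -27.21 open 0.0174 F [-2.3  2.2  5.1] ff 60.2
```

Gripped at 60 N. I lift gently, then check whether the pail has tilted.

Emit:
step_arm:
  series: [1,0,0,-0.05,0,1,0,0,-0.1,0,1,0,0,-0.2,0,1,0,0,-0.3,0,1,0,0,-0.4,0]

```text
time_s: 19.7
eef_pos: [0.5251, -0.3144, 0.1304]
tcp_rot: [0.854, 0.521, -0.0, -0.001]
contact_force: [0.3, -0.4, -2.3]
opening: 0.0174
finger_force: 59.4
```

Emit:
step_arm:
  series: [1,0,0,-0.4,0,1,0,0,-0.4,0,1,0,0,-0.4,0,1,0,0,-0.3,0,1,0,0,-0.15,0]

```text
time_s: 20.12
eef_pos: [0.5263, -0.3151, 0.2157]
tcp_rot: [0.854, 0.521, 0.001, 0.002]
contact_force: [0.4, 0.2, -2.0]
opening: 0.0174
finger_force: 59.4
```

```bash
cat >> h.py <<'E'
def pailfit(cam="wrist"):
    """rim plane and handle of the held pail in the tool frame (tool x ~ pail +y, z down)."""
    s=ctrl.get_state();p=np.array(s["eef_pos"]);R=Rn.from_quat(s["tcp_rot"]).as_matrix()
    im,d=ctrl.snapshot(cam);P=cloud(cam,d);T=(P-p)@R
    nom=lambda a,b,c:(d>0)&a&b&c
    X=T[...,0]-.041;Y=T[...,1];Z=T[...,2]+.036   # from the handle's middle at grip height
    g=nom((X>.024)&(X<.058),abs(Y)<.009,(Z<.02)&(Z>-.03));q=T[g]
    if len(q)>20: print("grip_a top in tool",np.median(q,0).round(4))
    r=nom(abs(abs(np.where(abs(X)>abs(Y),X,Y))-.0635)<.004,(abs(X)<.067)&(abs(Y)<.067),(Z>.04)&(Z<.08));q=T[r]
    if len(q)>50:
        for _ in range(4):
            A=np.c_[q[:,:2],np.ones(len(q))];c=np.linalg.lstsq(A,q[:,2],rcond=None)[0];e=q[:,2]-A@c;q=q[abs(e)<.004]
        print("rim",len(q),"tilt deg x,y",np.degrees(c[:2]).round(2),"z at centre",(c@[.041,0,1]).round(4))
    return im,d
E
python3 - <<'E'
from h import *
st();im,d=pailfit();cv2.imwrite("pics/w6.png",im);pailfit("side")
plan([(.347,.274,.213,-6.5,1,22,2)])
E
```

```text
t 20.12 [ 0.5263 -0.3151  0.2157] ang -27.21 open 0.0174 F [ 0.4  0.2 -2. ] ff 59.4
grip_a top in tool [ 0.0835  0.0001 -0.0473]
rim 3422 tilt deg x,y [-2.02 -0.03] z at centre 0.0272
grip_a top in tool [ 0.0831 -0.0042 -0.0446]
rim 96 tilt deg x,y [ 1.49 -1.11] z at centre 0.0327
[1,0.316,-0.306,0.001,-0.004,1,0.319,-0.302,0.001,-0.004,1,0.323,-0.298,0.001,-0.004,1,0.327,-0.294,0.001,-0.004,1,0.331,-0.29,0.001,-0.004]
[1,0.334,-0.286,0.001,-0.004,1,0.338,-0.281,0.001,-0.004,1,0.341,-0.277,0.001,-0.004,1,0.345,-0.273,0.001,-0.004,1,0.348,-0.269,0.001,-0.004]
[1,0.352,-0.264,0.001,-0.004,1,0.355,-0.26,0.001,-0.004,1,0.358,-0.255,0.001,-0.004,1,0.361,-0.251,0.001,-0.004,1,0.364,-0.246,0.001,-0.004]
[1,0.368,-0.242,0.001,-0.004,1,0.37,-0.237,0.001,-0.004,1,0.373,-0.232,0.001,-0.004,1,0.376,-0.228,0.001,-0.004,1,0.379,-0.223,0.001,-0.004]
[1,0.382,-0.218,0.001,-0.004,1,0.385,-0.213,0.001,-0.004,1,0.387,-0.208,0.001,-0.005,1,0.391,-0.202,0.001,-0.004,1,0.393,-0.197,0.001,-0.005]
[1,0.396,-0.191,0.001,-0.004,1,0.399,-0.186,0,-0.005,1,0.402,-0.18,0.001,-0.004,1,0,0,0,0,1,0,0,0,0]
end [0.347 0.274 0.213] -6.51
```

Emit:
step_arm:
  series: [1,0.1,-0.1,-0.02,-0.002,1,0.216,-0.206,-0.03,-0.002,1,0.319,-0.302,0,-0.004,1,0.323,-0.298,0,-0.004,1,0.327,-0.294,0,-0.004]

```text
time_s: 20.63
eef_pos: [0.4988, -0.2291, 0.2139]
tcp_rot: [0.84, 0.543, -0.001, -0.001]
contact_force: [-0.2, 0.4, -2.9]
opening: 0.0175
finger_force: 59.4
```

Emit:
step_arm:
  series: [1,0.331,-0.29,0,-0.004,1,0.334,-0.286,0,-0.004,1,0.338,-0.281,0,-0.004,1,0.341,-0.277,0,-0.004,1,0.345,-0.273,0,-0.004]

```text
time_s: 21.05
eef_pos: [0.4667, -0.1239, 0.2141]
tcp_rot: [0.823, 0.569, -0.001, -0.001]
contact_force: [-0.0, -0.4, -2.0]
opening: 0.0172
finger_force: 59.4
```

Emit:
step_arm:
  series: [1,0.348,-0.269,0,-0.004,1,0.352,-0.264,0,-0.004,1,0.355,-0.26,0,-0.004,1,0.358,-0.255,0,-0.004,1,0.361,-0.251,0,-0.004]

```text
time_s: 21.47
eef_pos: [0.4345, -0.0189, 0.2143]
tcp_rot: [0.804, 0.594, -0.001, -0.001]
contact_force: [0.1, 0.6, -2.7]
opening: 0.0173
finger_force: 59.4
```

Emit:
step_arm:
  series: [1,0.364,-0.246,0,-0.004,1,0.368,-0.242,0,-0.004,1,0.37,-0.237,0,-0.004,1,0.373,-0.232,0,-0.004,1,0.3,-0.18,0,-0.004]

```text
time_s: 21.88
eef_pos: [0.4037, 0.082, 0.2143]
tcp_rot: [0.785, 0.619, -0.001, -0.001]
contact_force: [-0.4, -0.2, -2.8]
opening: 0.0171
finger_force: 59.4
```

```bash
python3 - <<'E'
from h import *
st();plan([(.347,.18,.222,-6.5,1,18),(.347,.274,.222,-6.5,1,12,2)])
E
```

```text
t 21.88 [0.4037 0.082  0.2143] ang -13.45 open 0.0171 F [-0.4 -0.2 -2.8] ff 59.4
[1,0.235,-0.223,-0.022,-0.006,1,0.239,-0.218,-0.022,-0.005,1,0.242,-0.214,-0.022,-0.006,1,0.246,-0.21,-0.022,-0.005,1,0.25,-0.206,-0.022,-0.006]
[1,0.253,-0.201,-0.022,-0.005,1,0.257,-0.198,-0.022,-0.006,1,0.233,-0.026,0,0,1,0.234,-0.026,0,0,1,0.233,-0.026,0,0]
[1,0.234,-0.026,0,0,1,0.233,-0.027,0,0,1,0.234,-0.026,0,0,1,0.233,-0.027,0,0,1,0.234,-0.026,0,0]
[1,0,0,0,0,1,0,0,0,0,1,0,0,0,0,1,0,0,0,0,1,0,0,0,0]
end [0.347 0.274 0.222] -6.43
```

Emit:
step_arm:
  series: [1,0.235,-0.223,-0.022,-0.006,1,0.239,-0.218,-0.022,-0.005,1,0.242,-0.214,-0.022,-0.006,1,0.246,-0.21,-0.022,-0.005,1,0.25,-0.206,-0.022,-0.006]

```text
time_s: 22.3
eef_pos: [0.3634, 0.1513, 0.2199]
tcp_rot: [0.757, 0.653, -0.001, -0.0]
contact_force: [0.2, -0.3, -2.3]
opening: 0.0175
finger_force: 59.4
```

Emit:
step_arm:
  series: [1,0.253,-0.201,-0.022,-0.005,1,0.257,-0.198,-0.022,-0.006,1,0.12,-0.01,0,0,1,0,0,0,0,1,0,0,0,0]

```text
time_s: 22.72
eef_pos: [0.3488, 0.1845, 0.2225]
tcp_rot: [0.746, 0.666, -0.001, -0.0]
contact_force: [-0.3, 0.7, -3.1]
opening: 0.0173
finger_force: 59.4
```

```bash
python3 - <<'E'
from h import *
np.set_printoptions(precision=4,suppress=True)
st();pailfit()
for c in("wrist","top","side"):
    im,d=ctrl.snapshot(c);P=cloud(c,d);cv2.imwrite(f"pics/{c}7.png",im)
    if c!="wrist":
        for lo,hi in((.385,.40),(.40,.42),(.42,.44),(.44,.46),(.46,.48),(.48,.50)):
            m=(d>0)&(P[...,0]>lo)&(P[...,0]<hi)&(abs(P[...,1]-.304)<.015)&(P[...,2]>.2)&(P[...,2]<.26);print(c,lo,m.sum(),np.median(P[m],0))
    else:
        m=(d>0)&(P[...,0]>.38)&(P[...,0]<.5)&(abs(P[...,1]-.304)<.02)&(P[...,2]>.2)&(P[...,2]<.26);q=P[m];print("wrist hook",len(q))
        for lo in np.arange(.38,.5,.02):
            k=q[(q[:,0]>lo)&(q[:,0]<lo+.02)]
            if len(k):print(lo.round(3),len(k),np.median(k,0))
E
```

```text
t 22.72 [0.3488 0.1845 0.2225] ang -6.48 open 0.0173 F [-0.3  0.7 -3.1] ff 59.4
grip_a top in tool [ 0.0835  0.     -0.0472]
rim 3553 tilt deg x,y [-2.14 -0.2 ] z at centre 0.0272
wrist hook 234
0.38 138 [0.3899 0.2863 0.2004]
0.4 80 [0.4077 0.2856 0.2003]
0.42 16 [0.4234 0.2852 0.2003]
top 0.385 1 [0.3985 0.3126 0.2313]
top 0.4 20 [0.4104 0.3067 0.2206]
top 0.42 21 [0.4301 0.3058 0.2196]
top 0.44 22 [0.449  0.3031 0.2278]
top 0.46 21 [0.4687 0.3009 0.2298]
top 0.48 23 [0.4907 0.2979 0.2305]
side 0.385 31 [0.3955 0.3127 0.2392]
side 0.4 48 [0.4098 0.31   0.2198]
side 0.42 47 [0.4307 0.3077 0.2201]
side 0.44 47 [0.4495 0.3057 0.2286]
side 0.46 44 [0.4705 0.3032 0.2296]
side 0.48 44 [0.4898 0.3014 0.23  ]
```

View pics/wrist7.png

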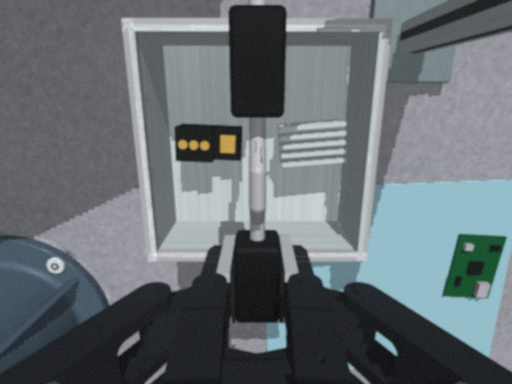

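```bash
python3 - <<'E'
from h import *
plan([(.347,.2736,.2185,-6.4,1,12,2),(.4134,.2663,.2185,-6.4,1,8,2)])
E
```

```text
[1,0.221,-0.031,0.011,0,1,0.221,-0.031,0.011,0,1,0.221,-0.031,0.011,0,1,0.222,-0.031,0.011,0,1,0.221,-0.031,0.01,0]
[1,0.222,-0.031,0.011,0,1,0.221,-0.031,0.01,0,1,0.222,-0.03,0.011,-0.001,1,0,0,0,0,1,0,0,0,0]
[1,0,0.148,0,0,1,0,0.148,0,0,1,0,0.149,0,0,1,0,0.148,0,0,1,0,0.149,0,0]
[1,0.001,0.148,0,0,1,0,0.149,0,0,1,0.001,0.148,0,0,1,0,0.149,0,0,1,0,0,0,0]
[1,0,0,0,0,1,0,0,0,0,1,0,0,0,0,1,0,0,0,0,1,0,0,0,0]
end [0.4134 0.2663 0.2185] -6.39
```

Emit:
step_arm:
  series: [1,0.22,-0.03,0.01,0,1,0.22,-0.03,0.01,0,1,0.22,-0.03,0.01,0,1,0.22,-0.03,0.01,0,1,0.22,-0.03,0.01,0]

```text
time_s: 23.33
eef_pos: [0.3479, 0.2407, 0.2204]
tcp_rot: [0.746, 0.666, -0.0, 0.0]
contact_force: [0.2, 0.0, -3.6]
opening: 0.0173
finger_force: 59.4
```

Emit:
step_arm:
  series: [1,0.22,-0.03,0.01,0,1,0.22,-0.03,0.01,0,1,0.22,-0.03,0.01,0,1,0,0,0,0,1,0,0,0,0]

```text
time_s: 23.75
eef_pos: [0.3469, 0.274, 0.2188]
tcp_rot: [0.746, 0.666, -0.0, 0.0]
contact_force: [0.1, -0.4, -2.4]
opening: 0.0174
finger_force: 59.4
```

```bash
python3 - <<'E'
from h import *
np.set_printoptions(precision=4,suppress=True)
st()
im,d=ctrl.snapshot("wrist");cv2.imwrite("pics/w8.png",im);P=cloud("wrist",d)
s=ctrl.get_state();p=np.array(s["eef_pos"]);R=Rn.from_quat(s["tcp_rot"]).as_matrix();T=(P-p)@R
# hook points: dark rod near the line
m=(d>0)&(T[...,1]>.02)&(T[...,1]<.16)&(abs(T[...,0]-.041)<.02)&(P[...,2]>.207)&(P[...,2]<.26)
q=T[m];print("hook",len(q))
for lo in np.arange(.02,.16,.02):
    k=m&(T[...,1]>lo)&(T[...,1]<lo+.02)
    if k.sum()>3:print(lo.round(2),k.sum(),np.median(T[k],0),"z",np.median(P[k][:,2]))
for n in("pail_peak","hook_tip"):
    for c in("wrist",):
        for r in ctrl.tip_of(c,n)[:2]:print(n,r)
print("peak proj",proj("wrist",p+R@[.0415,0,-.0435]))
E
```

```text
t 23.75 [0.3469 0.274  0.2188] ang -6.44 open 0.0174 F [ 0.1 -0.4 -2.4] ff 59.4
hook 2841
0.02 99 [ 0.0409  0.0391 -0.0252] z 0.24405252750992423
0.04 576 [ 0.0424  0.047  -0.0127] z 0.23150388486347145
0.06 658 [ 0.0413  0.071  -0.0012] z 0.21998075119336322
0.08 917 [ 0.0411  0.0904 -0.0082] z 0.2270213304680853
0.1 591 [ 0.0413  0.1082 -0.0129] z 0.23165524468795598
pail_peak {'xy': [254.7, 185.0], 'score': 0.89}
hook_tip {'xy': [359.3, 178.3], 'score': 0.71}
hook_tip {'xy': [306.6, 138.5], 'score': 0.44}
peak proj [257.0521 184.5444]
```

View pics/w8.png

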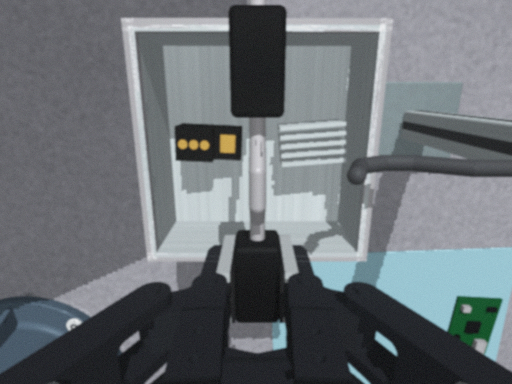

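The hook's tip shows at (357,172). In the tool frame its rod lies 41.3 mm to the side, in line with the kink, and its seat is 70 mm ahead. I go straight in.

Emit:
step_arm:
  series: [1,0,0.1,0,0,1,0,0.16,0,0,1,0,0.16,0,0,1,0,0.16,0,0,1,0,0.16,0,0]

```text
time_s: 24.32
eef_pos: [0.3849, 0.2691, 0.219]
tcp_rot: [0.746, 0.666, 0.0, 0.0]
contact_force: [-0.9, -0.1, -2.1]
opening: 0.0169
finger_force: 59.4
```

Emit:
step_arm:
  series: [1,0,0.16,0,0,1,0,0.16,0,0,1,0,0.16,0,0,1,0,0.16,0,0,1,0,0,0,0]

```text
time_s: 24.73
eef_pos: [0.417, 0.2656, 0.2189]
tcp_rot: [0.746, 0.666, 0.0, 0.0]
contact_force: [0.0, 0.6, -2.3]
opening: 0.0172
finger_force: 59.4
```

```bash
python3 - <<'E'
from h import *
np.set_printoptions(precision=4,suppress=True)
st()
im,d=ctrl.snapshot("wrist");cv2.imwrite("pics/w9.png",im);P=cloud("wrist",d)
s=ctrl.get_state();p=np.array(s["eef_pos"]);R=Rn.from_quat(s["tcp_rot"]).as_matrix();T=(P-p)@R
for lo in np.arange(-.04,.06,.01):
    k=(d>0)&(T[...,1]>lo)&(T[...,1]<lo+.01)&(abs(T[...,0]-.041)<.015)&(P[...,2]>.207)&(P[...,2]<.252)
    if k.sum()>3:print(lo.round(2),k.sum(),np.median(T[k],0),"z",np.median(P[k][:,2]))
E
```

```text
t 24.73 [0.417  0.2656 0.2189] ang -6.54 open 0.0172 F [ 0.   0.6 -2.3] ff 59.4
-0.04 64 [ 0.0411 -0.0309 -0.0263] z 0.2450992778923763
-0.03 553 [ 0.0421 -0.0249 -0.0212] z 0.24004273722874048
-0.02 364 [ 0.0416 -0.0153 -0.0052] z 0.22399214271468165
-0.01 185 [ 0.0418 -0.0075 -0.0011] z 0.2199803644661244
0.0 202 [ 0.0416  0.0072 -0.0016] z 0.22042985356653888
0.01 358 [ 0.0417  0.0151 -0.0055] z 0.22433862634265672
0.02 395 [ 0.0417  0.0251 -0.0107] z 0.22948822959847753
0.03 373 [ 0.0417  0.0351 -0.0127] z 0.2314941628003178
0.04 369 [ 0.0416  0.045  -0.0126] z 0.23145155052254604
0.05 372 [ 0.0416  0.0551 -0.0127] z 0.23154929677982888
```

Emit:
step_arm:
  series: [1,0,0,0.15,0,1,0,0,0.15,0,1,0,0,0.15,0,1,0,0,0.15,0,1,0,0,0.1,0]

```text
time_s: 25.2
eef_pos: [0.415, 0.2656, 0.1827]
tcp_rot: [0.746, 0.666, -0.001, -0.0]
contact_force: [0.4, 0.2, -2.5]
opening: 0.017
finger_force: 59.4
```

Emit:
step_arm:
  series: [1,0,0,0.04,0,1,0,0,0.02,0,1,0,0,0,0,1,0,0,0,0,1,0,0,0,0]

```text
time_s: 25.62
eef_pos: [0.4158, 0.2658, 0.1813]
tcp_rot: [0.746, 0.666, 0.0, 0.0]
contact_force: [-0.8, -0.5, -3.3]
opening: 0.0175
finger_force: 59.4
```

Emit:
step_arm:
  series: [1,0,0,0.02,0,1,0,0,0.02,0,1,0,0,0.01,0,1,0,0,0,0,1,0,0,0,0]

```text
time_s: 26.03
eef_pos: [0.4156, 0.2657, 0.1785]
tcp_rot: [0.746, 0.666, -0.0, -0.0]
contact_force: [0.7, -0.3, -3.5]
opening: 0.017
finger_force: 59.4
```

Emit:
step_arm:
  series: [1,0,0,0.02,0,1,0,0,0,0,1,0,0,0.02,0,1,0,0,0,0,1,0,0,0,0]

```text
time_s: 26.45
eef_pos: [0.4156, 0.2657, 0.1764]
tcp_rot: [0.746, 0.666, -0.0, -0.0]
contact_force: [0.0, -0.1, -2.6]
opening: 0.0173
finger_force: 59.4
```

Emit:
step_arm:
  series: [1,0,0,0.02,0,1,0,0,0,0,1,0,0,0,0,1,0,0,0,0,1,0,0,0,0]

```text
time_s: 26.87
eef_pos: [0.4156, 0.2657, 0.1755]
tcp_rot: [0.746, 0.666, 0.0, 0.0]
contact_force: [-0.5, -0.2, -2.8]
opening: 0.0173
finger_force: 59.4
```

Emit:
step_arm:
  series: [1,0,0,0.02,0,1,0,0,0,0,1,0,0,0,0,1,0,0,0,0,1,0,0,0,0]

```text
time_s: 27.28
eef_pos: [0.4156, 0.2657, 0.1745]
tcp_rot: [0.746, 0.666, -0.0, -0.0]
contact_force: [0.7, -0.2, -2.8]
opening: 0.0173
finger_force: 59.4
```

```bash
python3 - <<'E'
from h import *
st();pailfit()
E
```

```text
t 27.28 [0.4156 0.2657 0.1745] ang -6.51 open 0.0173 F [ 0.7 -0.2 -2.8] ff 59.4
grip_a top in tool [ 0.0835 -0.0002 -0.047 ]
rim 3389 tilt deg x,y [-1.94 -0.19] z at centre 0.0272
```

Emit:
step_arm:
  series: [1,0,0,0.02,0,1,0,0,0,0,1,0,0,0,0,1,0,0,0,0,1,0,0,0,0]

```text
time_s: 27.75
eef_pos: [0.4157, 0.2658, 0.1736]
tcp_rot: [0.746, 0.666, 0.0, 0.0]
contact_force: [-0.5, -0.3, 0.1]
opening: 0.0174
finger_force: 59.8
```

Emit:
step_arm:
  series: [1,0,0,0.02,0,1,0,0,0,0,1,0,0,0,0,1,0,0,0,0,1,0,0,0,0]

```text
time_s: 28.17
eef_pos: [0.4158, 0.2659, 0.173]
tcp_rot: [0.746, 0.666, 0.001, 0.0]
contact_force: [-1.4, -1.0, 6.3]
opening: 0.0172
finger_force: 60.6
```

Emit:
step_arm:
  series: [1,0,0,0.01,0,1,0,0,0,0,1,0,0,0,0,1,0,0,0,0,1,0,0,0,0]

```text
time_s: 28.58
eef_pos: [0.4159, 0.266, 0.1728]
tcp_rot: [0.746, 0.666, 0.001, 0.0]
contact_force: [-3.1, -1.7, 8.9]
opening: 0.017
finger_force: 61.0
```

Contact is made and the weight is off the arm. I relax by 1 mm and release.

Emit:
step_arm:
  series: [1,0,0,-0.018,0,1,0,0,0,0,1,0,0,0,0,1,0,0,0,0,1,0,0,0,0]

```text
time_s: 29.0
eef_pos: [0.4158, 0.2658, 0.1731]
tcp_rot: [0.746, 0.666, 0.0, 0.0]
contact_force: [-1.3, 0.1, 4.7]
opening: 0.0171
finger_force: 60.5
```

Emit:
step_arm:
  series: [0.5,0,0,0,0,0.3,0,0,0,0,0.1,0,0,0,0,-0.3,0,0,0,0,-0.3,0,0,0,0]

```text
time_s: 29.42
eef_pos: [0.4155, 0.2657, 0.1727]
tcp_rot: [0.746, 0.666, -0.0, -0.0]
contact_force: [-0.2, -0.8, 0.4]
opening: 0.0552
finger_force: 0.0
```

```bash
python3 - <<'E'
from h import *
st();pailfit();pailfit();st()
E
```

```text
t 29.42 [0.4155 0.2657 0.1727] ang -6.51 open 0.0552 F [-0.2 -0.8  0.4] ff 0.0
grip_a top in tool [ 0.0835  0.0001 -0.0475]
rim 3933 tilt deg x,y [-1.79 -0.1 ] z at centre 0.0267
grip_a top in tool [ 0.0837  0.0001 -0.0478]
rim 3382 tilt deg x,y [-1.87 -0.12] z at centre 0.0269
t 29.52 [0.4155 0.2657 0.1728] ang -6.51 open 0.0553 F [ 0.1 -0.1  0.3] ff 0.0
```

Emit:
step_arm:
  series: [-0.3,0,0,-0.1,0,-0.3,0,0,-0.3,0,-0.3,0,0,-0.5,0,-0.3,0,0,-0.5,0,-0.3,0,0,-0.5,0]

```text
time_s: 29.93
eef_pos: [0.4154, 0.2656, 0.2693]
tcp_rot: [0.746, 0.666, -0.0, -0.0]
contact_force: [0.8, 0.6, -0.2]
opening: 0.0557
finger_force: 0.0
```

Emit:
step_arm:
  series: [-0.3,0,0,-0.5,0,-0.3,0,0,-0.5,0,-0.3,-0.5,0,0,0,-0.3,-0.6,0,0,0,-0.3,-0.6,0,0,0]

```text
time_s: 30.35
eef_pos: [0.4056, 0.1806, 0.3185]
tcp_rot: [0.746, 0.666, 0.0, 0.0]
contact_force: [1.0, -0.3, -0.6]
opening: 0.0554
finger_force: 0.0
```

Emit:
step_arm:
  series: [-0.3,-0.6,0,0,0,-0.3,-0.6,0,0,0,-0.3,-0.6,0,0,0,-0.3,-0.6,0,0,0,-0.3,0,0,0,0]

```text
time_s: 30.77
eef_pos: [0.3918, 0.0587, 0.3184]
tcp_rot: [0.747, 0.665, -0.0, 0.001]
contact_force: [-0.2, 0.9, 0.2]
opening: 0.0552
finger_force: 0.0
```

```bash
python3 - <<'E'
from h import *
np.set_printoptions(precision=4,suppress=True)
st()
O=[]
for c in("top","side","top","side"):
    im,d=ctrl.snapshot(c);P=cloud(c,d)
    m=(d>0)&(P[...,2]>.14)&(P[...,2]<.156)&(np.hypot(P[...,0]-.42,P[...,1]-.307)<.11);q=P[m]
    A=np.c_[q[:,:2]-q[:,:2].mean(0),np.ones(len(q))];k=np.linalg.lstsq(A,q[:,2],rcond=None)[0]
    print(c,len(q),np.degrees(k[:2]),k[2],cv2.minAreaRect(q[:,:2].astype(np.float32)*1000))
    O.append(im[235:384,150:400] if c=="side" else im[160:310,60:260])
cv2.imwrite("pics/fin.png",np.hstack([cv2.resize(O[2],(400,300),interpolation=2),cv2.resize(O[3],(400,300),interpolation=2)]))
E
```

```text
t 30.77 [0.3918 0.0587 0.3184] ang -6.67 open 0.0552 F [-0.2  0.9  0.2] ff 0.0
top 412 [-1.2946 -0.8076] 0.14857691098237913 ((438.7420654296875, 305.35223388671875), (138.26393127441406, 178.2445526123047), 83.59740447998047)
side 998 [-1.1583  0.0117] 0.14829718385947654 ((439.5481872558594, 304.905517578125), (139.55349731445312, 177.7694549560547), 83.09918975830078)
top 405 [-1.2265 -0.654 ] 0.14830528190600722 ((439.31982421875, 305.4741516113281), (138.44363403320312, 179.0718994140625), 83.39643859863281)
side 997 [-1.0244  0.0195] 0.1482513238807792 ((439.74517822265625, 305.35577392578125), (138.33502197265625, 177.42640686035156), 83.38971710205078)
```

View pics/fin.png

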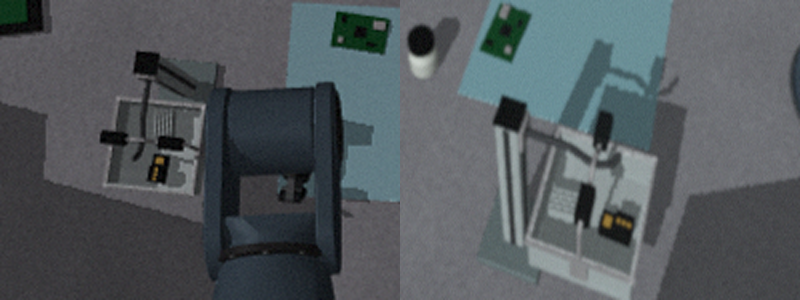

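The last picture shows the pail on the hook, kink on the seat at about (140,140) left and (590,170) right, with both scraps inside and the arm clear. I wait briefly for any swing to settle, then hand in.

Emit:
step_arm:
  series: [-0.3,0,0,0,0,-0.3,0,0,0,0,-0.3,0,0,0,0,-0.3,0,0,0,0,-0.3,0,0,0,0]

```text
time_s: 31.38
eef_pos: [0.3923, 0.0623, 0.3178]
tcp_rot: [0.746, 0.666, -0.0, -0.0]
contact_force: [0.4, 0.6, -0.1]
opening: 0.0553
finger_force: 0.0
```

Emit:
step_arm:
  series: [-0.3,0,0,0,0,-0.3,0,0,0,0,-0.3,0,0,0,0,-0.3,0,0,0,0,-0.3,0,0,0,0]

```text
time_s: 31.8
eef_pos: [0.3924, 0.062, 0.3179]
tcp_rot: [0.746, 0.666, 0.0, 0.0]
contact_force: [0.0, 0.4, 0.7]
opening: 0.0552
finger_force: 0.0
```

Emit:
step_arm:
  series: [-0.3,0,0,0,0,-0.3,0,0,0,0,-0.3,0,0,0,0,-0.3,0,0,0,0,-0.3,0,0,0,0]

```text
time_s: 32.22
eef_pos: [0.3923, 0.062, 0.3179]
tcp_rot: [0.746, 0.666, -0.0, 0.0]
contact_force: [-0.1, 0.5, 0.7]
opening: 0.0557
finger_force: 0.0
```

Emit:
step_arm:
  series: [-0.3,0,0,0,0,-0.3,0,0,0,0,-0.3,0,0,0,0,-0.3,0,0,0,0,-0.3,0,0,0,0]

```text
time_s: 32.63
eef_pos: [0.3923, 0.0621, 0.3179]
tcp_rot: [0.746, 0.666, -0.0, -0.0]
contact_force: [-0.1, -0.2, -0.3]
opening: 0.0558
finger_force: 0.0
```

```bash
python3 - <<'E'
from h import *
np.set_printoptions(precision=4,suppress=True)
for i in range(3):
    im,d=ctrl.snapshot("side");P=cloud("side",d)
    X=P[...,:2]-[.418,.3075];ux=np.array([.9936,-.113]);uy=np.array([.113,.9936]);a=X@ux;b=X@uy
    m=(d>0)&(abs(P[...,2]-.148)<.012)&(((abs(abs(a)-.0635)<.006)&(abs(b)<.066))|((abs(abs(b)-.0635)<.006)&(abs(a)<.066)))
    A=np.c_[a[m],b[m],np.ones(m.sum())];print(m.sum(),np.degrees(np.linalg.lstsq(A,P[m][:,2],rcond=None)[0][:2]))
print(ctrl.job_done())
E
```

```text
1033 [-1.3065  0.2861]
1028 [-1.4606  0.2657]
1024 [-1.3665  0.2193]
the job is handed in; nothing more can be done
None
```

The job is handed in at about 33 s: both scraps are in the metal pail, and it hangs still on the stand's hook by its raised kink, within about 1.5° of level, with the arm clear and the board, reel and jar never touched.

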